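Tighten a split-rim wheel crosswise

ROBOT

A 6-joint arm with a two-finger parallel gripper is mounted at the origin on the work surface. World frame = base frame: x ahead of the robot, y to its left, z up, the work surface at z = 0. Lengths are in m, angles in degrees, forces in N, time in s.
With the tool pointing down it reaches from about 0.4 to 0.825 m from the base axis. Payload 7 kg.
Tool frame: the origin (TCP) lies between the finger pads; the fingertips stand 19 mm ahead of it and the grasp point (between the pads) is the TCP; x points along the fingers, y is the direction in which the jaws open and shut, and the axes are right-handed (so a half turn about x gives the same grasp; the last joint's range is limited). The gripper opens to 88 mm and grips with 3 to 60 N. Pads are 19 mm wide; open, the fingers measure 130 mm over their backs; the gripper's body (78 mm by 193 mm) begins 47 mm behind the grasp point.
Start: joints at [-54.712, 20.546, 0.682, 0, -70.136, -16.507], TCP at [0.217, -0.639, 0.246] pointing down, gripper open.
Joint ranges: [-176.03, 176.03], [-82.01, 121.73], [-58.28, 71.71], [-173.87, 95.51], [-174.79, -0.11], [-173.66, 173.66]. Speed limits (degrees/s): [136.94, 136.94, 172.46, 180, 180, 180].

INTERFACE

Orientations are given as [roll, pitch, yaw] about the fixed x, y, z axes, in that order (R = Rz(yaw) Ry(pitch) Rx(roll)).
In Python, from plant import * gives the robot as it stands.
- The arm moves only by the tool step_arm, never from a script. Its argument "steps" is a list of rows, each a list of 2 entries, a list of its own where there are three numbers: the shift along the tool's x, y, z in units of 0.02 m (1.0 is 0.02 m), then the turn about the tool's x in units of 6 degrees (1.0 is 6 degrees). A call has 1 to 20 rows; each row shifts and turns the commanded pose from where the row before left it, along the tool's axes as they then stand; what a row does not reach is not made up. A row lasts 1/12 s, in which the tool goes at most 41.7 mm and 7.16 degrees, less where a joint would pass 70% of its speed; a pose out of reach is approached as far as the arm can. A call with a number of a shift or a turn outside -1 to 1 is refused whole. A call with a gripper value outside its range is refused whole. "fingers" is the closure, from 0 (fully open) to 1 (shut), set as the call begins (left out, the last holds). The fingers move at their own pace and stop on an object; "grip_force" is the grip in N (left out, the last holds). Time passes only in rows, so rows that do not move let the fingers close. It gives the time, the measured TCP pose, the force and the opening at its end, in the units of the state.
- get_state(): the state, without advancing time (a new reading comes with each control period).
- capture(name): name is "side" or "top" or "wrist"; returns the picture (384x512x3 uint8, blue, green, red); there is no depth.
- camera_model(name): a dict with "intrinsics" (3x3 intrinsics, pixels), "rvec" (rotation vector, rad) and "tvec" (3), from world to camera coordinates, as OpenCV has them. Camera axes: x right, y down, z forward; pixel columns grow to the right and rows downward; lengths in m; the calibration is good to about 2 mm. A picture is of the moment at which its call begins: read the wrist's pose just before it. camera_model takes no time and is no camera call; for the wrist camera it gives the pose at the moment of the call.
- close_job(): hands the job in, once; it reports no verdict.
The state is a dict: "time_s": time; "joints": joint angles; "qd": joint speeds; "joint_torque": joint torques, N m; "tcp_pos": TCP position; "eef_rot": TCP orientation; "contact_force": force on the tool from outside, world axes, zero at the start; "moment": the same for the moment, N m; "gripper_width": finger opening in m.
Only numpy, scipy, OpenCV 4.12 (cv2) and the standard library are available. Lean on these libraries where they do the work, as an engineer would, in place of code of your own. Each camera call takes 0.05 s, during which the arm holds its last target.

TASK

The four nuts of the cart wheel on the bench are on only loosely: take the T-handle socket wrench from its stand and tighten them clockwise in cross order, always going to the opposite nut of a pair before the other pair, in two passes. In the first pass turn each nut just until you feel it seat and go stiff and about 5 degrees beyond; only when all four are snug go round crosswise again and give each about 30 degrees more. Keep the pressing gentle and turn no nut on and on, then stand the wrench back in its stand, let go, and leave everything else on the bench where it is.

Things in the scene. Friction and masses are not known exactly. Their poses are not given: they have to be found in the camera images.
- wheel: Cart wheel lying flat, fixed on a wooden plinth 170 x 170 x 20 mm. Black tyre 250 mm across, top 75 mm above the table; rim lip 188 mm across, 79 mm high; recessed rim face at 55 mm; spindle end at the middle, top at 73 mm. Origin: centre of the plinth's underside, z up. Nuts 1, 2, 3, 4 stand at 0, 90, 180, 270 degrees counter-clockwise from x, radius 50 mm: 1 is opposite 3, 2 opposite 4.
- wrench_bar (a point): Centre of the crossbar of the T-handle socket wrench (steel, 150 mm tall, about 0.45 kg), which stands upright in its stand. This point is 138 mm above the wrench's lower end. Crossbar 130 mm long (this frame's x), 20 mm wide (y), 24 mm tall: take it at its middle from above, across its 20 mm. z is up along the shank (16 mm across).
- wrench: The same wrench; origin at the centre of its lower end (the socket's mouth), z up, x along the crossbar. Hexagonal socket, 38.5 mm over flats and 44 mm over corners outside; its recess, open below, is 28.5 mm across flats and 32 mm deep, flat normals at 0, 60, 120.. degrees from x.
- stand_mouth (a point): The wrench's stand: plywood block 100 x 100 x 45 mm, fixed to the bench, with a round blind hole 59 mm across and 35 mm deep (its floor is 10 mm above the table), in which the wrench stands on its lower end. This point is the centre of the hole's mouth, at the block's top.
- nut_1_top (a point): Nut 1: steel hexagon nut on the wheel, 27 mm across flats, 18 mm high, upper 4 mm chamfered; a stud 16 mm across ends 6 mm above it. This point is the centre of its top face, 77 mm above the table; the frame turns with the nut, z up, flat normals at 0, 60, 120.. degrees from x. With the wrench fully on it, the wrench's lower end is about 59 mm above the table.
- seat_1 (a joint): Rad that nut 1 has been turned clockwise (from above) since it seated: 0 while loose, snug from 0.02, tight from 0.28; stays where it is left. The nut first runs down lightly (0.06 N m) for 0.15 to 0.5 rad, an unknown amount, different for each nut; then it seats (snug) and turns stiffly from there on: 0.4 N m while it turns, about 0.2 felt when stopped.
- nut_2_top (a point): Nut 2: steel hexagon nut on the wheel, 27 mm across flats, 18 mm high, upper 4 mm chamfered; a stud 16 mm across ends 6 mm above it. This point is the centre of its top face, 77 mm above the table; the frame turns with the nut, z up, flat normals at 0, 60, 120.. degrees from x. With the wrench fully on it, the wrench's lower end is about 59 mm above the table.
- seat_2 (a joint): Rad that nut 2 has been turned clockwise (from above) since it seated: 0 while loose, snug from 0.02, tight from 0.28; stays where it is left. The nut first runs down lightly (0.06 N m) for 0.15 to 0.5 rad, an unknown amount, different for each nut; then it seats (snug) and turns stiffly from there on: 0.4 N m while it turns, about 0.2 felt when stopped.
- nut_3_top (a point): Nut 3: steel hexagon nut on the wheel, 27 mm across flats, 18 mm high, upper 4 mm chamfered; a stud 16 mm across ends 6 mm above it. This point is the centre of its top face, 77 mm above the table; the frame turns with the nut, z up, flat normals at 0, 60, 120.. degrees from x. With the wrench fully on it, the wrench's lower end is about 59 mm above the table.
- seat_3 (a joint): Rad that nut 3 has been turned clockwise (from above) since it seated: 0 while loose, snug from 0.02, tight from 0.28; stays where it is left. The nut first runs down lightly (0.06 N m) for 0.15 to 0.5 rad, an unknown amount, different for each nut; then it seats (snug) and turns stiffly from there on: 0.4 N m while it turns, about 0.2 felt when stopped.
- nut_4_top (a point): Nut 4: steel hexagon nut on the wheel, 27 mm across flats, 18 mm high, upper 4 mm chamfered; a stud 16 mm across ends 6 mm above it. This point is the centre of its top face, 77 mm above the table; the frame turns with the nut, z up, flat normals at 0, 60, 120.. degrees from x. With the wrench fully on it, the wrench's lower end is about 59 mm above the table.
- seat_4 (a joint): Rad that nut 4 has been turned clockwise (from above) since it seated: 0 while loose, snug from 0.02, tight from 0.28; stays where it is left. The nut first runs down lightly (0.06 N m) for 0.15 to 0.5 rad, an unknown amount, different for each nut; then it seats (snug) and turns stiffly from there on: 0.4 N m while it turns, about 0.2 felt when stopped.
- grease_tin: bystander: closed tin, 48 mm across, 60 mm tall; origin at its underside
- spanner: bystander: flat spanner 170 mm long, lying on the table
- screwdriver: bystander: screwdriver 190 mm long, lying on the table
- carton: bystander: cardboard carton 110 x 90 x 70 mm; origin at its underside
- castor: bystander: small castor standing upside down on its plate (90 x 75 mm), 108 mm tall; origin under its plate
- mug: bystander: white mug 76 mm across, 90 mm tall; origin at its underside
- spare_nut: bystander: a loose spare nut like the four, 27 mm across flats, 18 mm high, lying on the table; not part of the job
Not all that is in view belongs to the job. What is shaped like the wrench but green is not meant.

How it is judged (in metres and radians):
On the way, in this order (a step that is already met when the one before it is completed fails the run):
1. the wrench is lifted out of its stand (z of wrench in the frame of stand_mouth above 0.01 m), for 0.1 s.
2. two opposite nuts are snug, the other two not yet, none tight (((value of joint each of seat_1, seat_3 above 0.02 rad and value of joint each of seat_2, seat_4 below 0.02 rad) or (value of joint each of seat_2, seat_4 above 0.02 rad and value of joint each of seat_1, seat_3 below 0.02 rad)) and value of joint each of seat_1, seat_2, seat_3, seat_4 below 0.28 rad), for 0.1 s.
3. all four nuts are snug, none tight (value of joint seat_1 between 0.02 and 0.28 rad and value of joint seat_2 between 0.02 and 0.28 rad and value of joint seat_3 between 0.02 and 0.28 rad and value of joint seat_4 between 0.02 and 0.28 rad), for 0.1 s.
4. all four nuts are tight (value of joint each of seat_1, seat_2, seat_3, seat_4 above 0.28 rad), for 0.1 s.
At the end, for the whole second after the job is handed in: Every nut is tight, 0.28 to 0.95 rad past snug; the wrench stands upright (within 0.2 rad) in the stand's hole, its lower end at least 25 mm below the mouth and within 12 mm of its axis, at rest and released (all of step 4 and value of joint each of seat_1, seat_2, seat_3, seat_4 below 0.95 rad and horizontal distance between wrench and stand_mouth below 0.012 m and z of wrench in the frame of stand_mouth below -0.025 m and angle between wrench's own z axis and vertical below 0.2 rad and linear speed of wrench below 0.02 m/s and contact force between the fingers and wrench below 0.1 N); the robot touches nothing.
It fails at once if a nut is driven more than 0.25 rad past snug while another nut is not yet snug (all must be snug before any is tightened) (value of joint any of seat_1, seat_2, seat_3, seat_4 above 0.25 rad and value of joint any of seat_1, seat_2, seat_3, seat_4 below 0.02 rad).
It fails at once if out of cross order: two neighbouring nuts are snug (0.02 rad) while the other two are not, or two neighbours are tight (0.28 rad) while the other two are not (((value of joint each of seat_1, seat_2 above 0.02 rad and value of joint each of seat_3, seat_4 below 0.02 rad) or (value of joint each of seat_2, seat_3 above 0.02 rad and value of joint each of seat_4, seat_1 below 0.02 rad) or (value of joint each of seat_3, seat_4 above 0.02 rad and value of joint each of seat_1, seat_2 below 0.02 rad) or (value of joint each of seat_4, seat_1 above 0.02 rad and value of joint each of seat_2, seat_3 below 0.02 rad)) or ((value of joint each of seat_1, seat_2 above 0.28 rad and value of joint each of seat_3, seat_4 below 0.28 rad) or (value of joint each of seat_2, seat_3 above 0.28 rad and value of joint each of seat_4, seat_1 below 0.28 rad) or (value of joint each of seat_3, seat_4 above 0.28 rad and value of joint each of seat_1, seat_2 below 0.28 rad) or (value of joint each of seat_4, seat_1 above 0.28 rad and value of joint each of seat_2, seat_3 below 0.28 rad))).
It fails at once if a nut is over-tightened: more than 0.95 rad past snug (value of joint any of seat_1, seat_2, seat_3, seat_4 above 0.95 rad).
It fails at once if the wrench bears on the wheel or its nuts with more than 100 N in all, or the fingers touch the wheel or its nuts (contact force between wrench and wheel above 100 N or contact force between the fingers and wheel above 1 N).
It fails at once if a bystander is moved more than 25 mm (distance of any of grease_tin, spanner, screwdriver, carton, castor, mug, spare_nut from where it was at the start of the episode above 0.025 m).
It also fails if it takes over 72 s, if anything falls off the work surface, if the arm or the gripper's body presses on something with over 40 N, if the wrist force passes 120 N, or if a joint passes its speed limit or range.

## Working session

There is one attempt and no reset: what is moved stays moved. The work goes in short steps, Python scripts to look and compute and a tool call to move; the robot and the scene stay as the last step left them, time stands still between calls to the robot, and variables do not carry over. Pictures are saved under pics/ and viewed, and the job is handed in when it is done.

Besides the shell and the picture viewer there is one more tool, called in YAML: its name, and indented under it one key for each argument. step_arm: Moves the arm, as the interface text tells. Its arguments: {"type":"object","properties":{"steps":{"type":"array","items":{"type":"array"}},"fingers":{"type":"number"},"grip_force":{"type":"number"}},"required":["steps"]}

```bash
ls; mkdir -p pics; python3 - <<'E'
from plant import *
import cv2
s=get_state();print(s)
for n in ["side","top","wrist"]:
    m=camera_model(n);print(n,m)
    cv2.imwrite(f"pics/a_{n}.png",capture(n))
E
```

```text
pics
{'time_s': 0.0, 'joints': array([-5.47125868e+01,  2.05901377e+01,  6.33242748e-01, -1.99593920e-02,
       -7.01359034e+01, -1.65070551e+01]), 'qd': array([ 0.05515107, -0.0737689 , -0.0134315 , -0.03120224,  0.01890337,
       -0.01376345]), 'joint_torque': array([ 2.63577949e-04, -5.82722068e+01,  2.93049306e+01,  6.99683994e+00,
        6.93411188e-03, -1.94066815e-04]), 'tcp_pos': array([ 0.21713687, -0.63863133,  0.24463378]), 'eef_rot': array([ 95.07787422,  89.90532319, 113.85143503]), 'contact_force': array([-0.68299777,  0.25490977,  0.4417971 ]), 'moment': array([-0.02499451, -0.04401105,  0.05140193]), 'gripper_width': 0.08796677601637866}
side {'intrinsics': array([[457.78707608,   0.        , 252.86936415],
       [  0.        , 457.78707608, 180.98097108],
       [  0.        ,   0.        ,   1.        ]]), 'rvec': array([ 2.02901442, -0.43193964,  0.22124652]), 'tvec': array([-0.48174245,  0.21336088,  1.43201639])}
top {'intrinsics': array([[363.31458837,   0.        , 252.47609144],
       [  0.        , 363.31458837, 191.81233714],
       [  0.        ,   0.        ,   1.        ]]), 'rvec': array([ 2.12942648, -2.14548091,  0.18845408]), 'tvec': array([-0.02506295,  0.53384894,  1.02692698])}
wrist {'intrinsics': array([[300.84936517,   0.        , 253.70686322],
       [  0.        , 300.84936517, 195.55116909],
       [  0.        ,   0.        ,   1.        ]]), 'rvec': array([-1.73684837, -2.42144157, -0.30991159]), 'tvec': array([ 0.67336282, -0.03261889,  0.39022821])}
```

View pics/a_top.png

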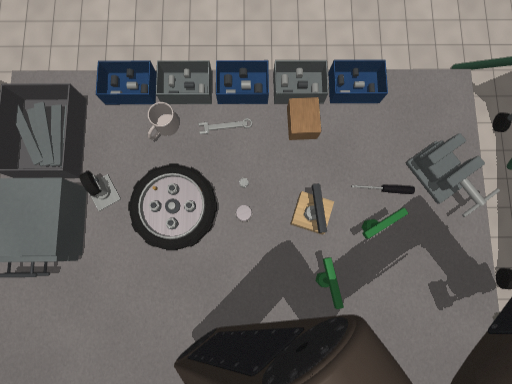

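View pics/a_side.png

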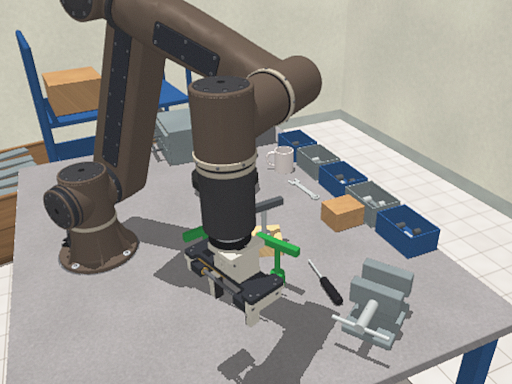

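View pics/a_wrist.png

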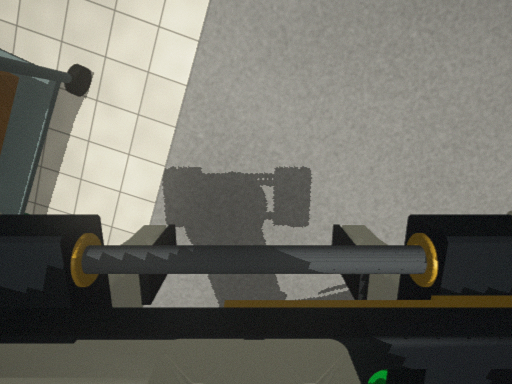

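```bash
cat > h.py <<'E'
from plant import *
import numpy as np, cv2
from scipy.spatial.transform import Rotation as R
def ray(m,uv):
    K=m["intrinsics"];Rm=cv2.Rodrigues(np.array(m["rvec"]))[0];t=np.array(m["tvec"])
    uv=np.atleast_2d(np.array(uv,float))
    d=np.c_[uv,np.ones(len(uv))]@np.linalg.inv(K).T@Rm
    return -Rm.T@t,d
def onz(m,uv,z):
    c,d=ray(m,uv);return c+d*((z-c[2])/d[:,2])[:,None]
def proj(m,P):
    return cv2.projectPoints(np.atleast_2d(np.array(P,float)),np.array(m["rvec"]),np.array(m["tvec"]),m["intrinsics"],None)[0][:,0]
def tri(m1,uv1,m2,uv2):
    c1,d1=ray(m1,uv1);c2,d2=ray(m2,uv2);d1=d1[0];d2=d2[0]
    s=np.linalg.lstsq(np.c_[d1,-d2],c2-c1,rcond=None)[0]
    return c1+s[0]*d1,c2+s[1]*d2
def st():
    s=get_state();Rm=R.from_euler('xyz',s["eef_rot"],degrees=True).as_matrix()
    yd=np.degrees(np.arctan2(Rm[1,1],Rm[0,1]))
    print("t%.2f tcp"%s["time_s"],np.round(s["tcp_pos"],4),"ydir %.2f"%yd,"tilt %.2f"%np.degrees(np.arccos(-Rm[2,0])),"j",np.round(s["joints"],1),"F",np.round(s["contact_force"],1),"M",np.round(s["moment"],2),"w %.4f"%s["gripper_width"])
    return s,Rm
E
python3 - <<'E'
from h import *
s,Rm=st();print(np.round(Rm,3))
m=camera_model("top")
for n,uv,z in [("bar",(319,208),.148),("stand",(313,212),.045),("wheelhub",(173,206),.073),("g1",(333,283),.1),("g2",(385,223),.03),("n_up",(173,188),.077),("n_r",(190,206),.077),("n_dn",(172,223),.077),("n_l",(155,206),.077),("mug",(161,115),.09),("castor",(92,184),.108),("tin",(244,213),.06),("spare",(243,183),.018)]:
    print(n,np.round(onz(m,uv,z),3))
im=cv2.imread("pics/a_top.png")
cv2.imwrite("pics/b1.png",np.hstack([cv2.resize(im[150:270,260:360],None,fx=4,fy=4,interpolation=2),cv2.resize(im[146:266,123:223],None,fx=4,fy=4,interpolation=2)]))
E
```

```text
t0.15 tcp [ 0.2172 -0.6388  0.2449] ydir 108.78 tilt 0.07 j [-54.7  20.6   0.6  -0.  -70.1 -16.5] F [ 0.9 -0.5  0.5] M [ 0.05  0.04 -0.05] w 0.0876
[[-0.001 -0.322  0.947]
 [ 0.001  0.947  0.322]
 [-1.     0.001 -0.   ]]
bar [[ 0.472 -0.204  0.148]]
stand [[ 0.473 -0.206  0.045]]
wheelhub [[0.489 0.198 0.073]]
g1 [[ 0.274 -0.243  0.1  ]]
g2 [[ 0.44 -0.42  0.03]]
n_up [[0.541 0.199 0.077]]
n_r [[0.489 0.149 0.077]]
n_dn [[0.441 0.199 0.077]]
n_l [[0.489 0.248 0.077]]
mug [[0.756 0.237 0.09 ]]
castor [[0.548 0.417 0.108]]
tin [[ 0.469 -0.004  0.06 ]]
spare [[ 0.566 -0.001  0.018]]
```

View pics/b1.png

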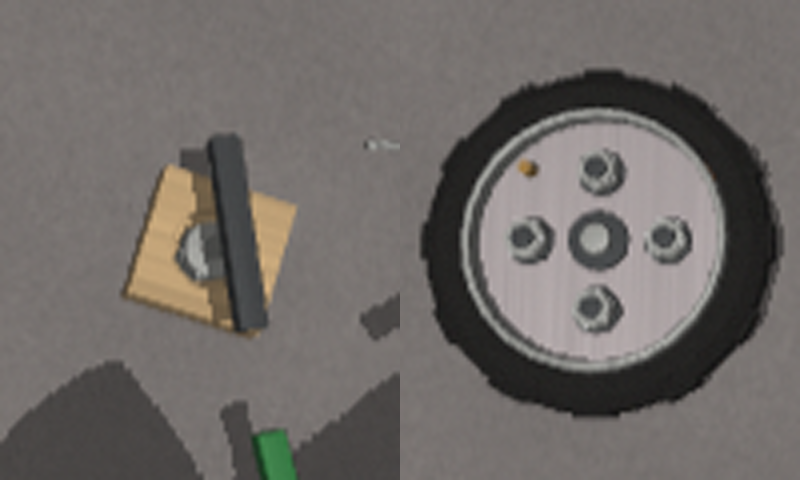

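```bash
python3 - <<'E'
from h import *
s,Rm=st()
m=camera_model("wrist");Rc=cv2.Rodrigues(m["rvec"])[0]
c=-Rc.T@m["tvec"];print("cam in tool",Rm.T@(c-s["tcp_pos"]),"cam axes in tool\n",np.round(Rm.T@Rc.T,3))
m=camera_model("top");im=cv2.imread("pics/a_top.png")
# bar mask: dark bluish in window
w=im[175:240,300:335].astype(int);g=w.max(2)<75
g&=(w[:,:,0]>=w[:,:,2]-2)
n,l,sta,ce=cv2.connectedComponentsWithStats(g.astype(np.uint8));i=1+np.argmax(sta[1:,4]);ys,xs=np.where(l==i)
r=cv2.minAreaRect(np.c_[xs+300,ys+175].astype(np.float32));print(sta[i],r)
b=cv2.boxPoints(r);print(np.round(onz(m,b,.155),4), onz(m,r[0],.155))
E
```

```text
t0.15 tcp [ 0.2172 -0.6388  0.2449] ydir 108.78 tilt 0.07 j [-54.7  20.6   0.6  -0.  -70.1 -16.5] F [ 0.9 -0.5  0.5] M [ 0.05  0.04 -0.05] w 0.0876
cam in tool [-0.13982145  0.00073348 -0.06693976] cam axes in tool
 [[-0.001 -0.251  0.968]
 [ 1.    -0.001  0.   ]
 [ 0.001  0.968  0.251]]
[ 11   9  16  49 361] ((316.6148986816406, 208.05836486816406), (48.357173919677734, 12.583651542663574), 81.38435363769531)
[[ 0.5321 -0.1724  0.155 ]
 [ 0.537  -0.2057  0.155 ]
 [ 0.4103 -0.2196  0.155 ]
 [ 0.4057 -0.187   0.155 ]] [[ 0.47056959 -0.19624131  0.155     ]]
```

step_arm:
  steps:
    - [[0,0.8,0.9],0]
    - [[0,0.8,0.9],0]
    - [[0,0.8,0.9],0]
    - [[0,0.8,0.9],0]
    - [[0,0.8,0.9],0]
    - [[0,0.8,0.9],0]
    - [[0,0.8,0.9],0]
    - [[0,0.8,0.9],0]
    - [[0,0.8,0.9],0]
    - [[0,0.8,0.9],0]
    - [[0,0.8,0.9],0]
    - [[0,0.8,0.9],0]
    - [[0,0.8,0.9],0]
    - [[0,0.8,0.9],0]
    - [[0,0.8,0.9],0]
    - [[0,0.8,0.9],0]
    - [[0,0.8,0.9],0]
    - [[0,0.8,0.9],0]

```text
time_s: 1.65
tcp_pos: [0.4316, -0.2609, 0.2455]
eef_rot: [96.4, 90.0, 115.1]
contact_force: [0.9, 0.7, 0.2]
gripper_width: 0.0875
```

```bash
python3 - <<'E'
from h import *
st();np.save("m1.npy",camera_model("wrist"),allow_pickle=True)
cv2.imwrite("pics/c1.png",capture("wrist"));cv2.imwrite("pics/c1t.png",capture("top"))
E
```

```text
t1.65 tcp [ 0.4316 -0.2609  0.2455] ydir 108.78 tilt 0.01 j [ -8.8   4.3 -20.4  -0.  -65.3 -62.4] F [0.9 0.7 0.2] M [-0.03 -0.05  0.03] w 0.0875
```

View pics/c1.png

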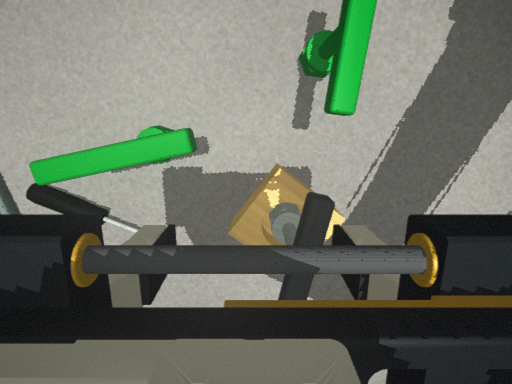

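View pics/c1t.png

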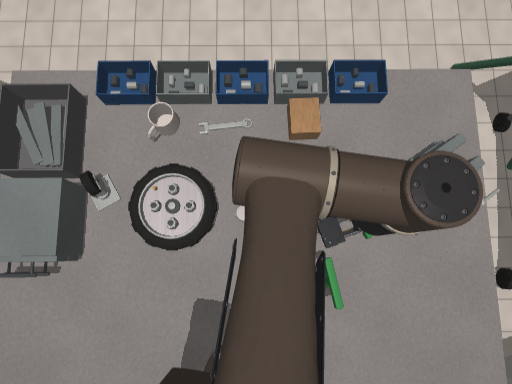

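step_arm:
  steps:
    - [[0,0.25,0.95],0.25]
    - [[0,0.25,0.95],0.25]
    - [[0,0.25,0.95],0.25]
    - [[0,0.25,0.95],0.25]
    - [[0,0.25,0.95],0.25]
    - [[0,0.25,0.95],0.25]
    - [[0,0.25,0.95],0.25]
    - [[0,0.25,0.95],0.25]
    - [[0,0,0],0]
    - [[0,0,0],0]

```text
time_s: 2.58
tcp_pos: [0.5697, -0.1877, 0.2447]
eef_rot: [169.0, 89.9, 175.8]
contact_force: [-1.7, 0.3, 1.0]
gripper_width: 0.0875
```

```bash
python3 - <<'E'
from h import *
st();m=camera_model("wrist");np.save("m2.npy",m,allow_pickle=True)
cv2.imwrite("pics/c2.png",capture("wrist"))
E
```

```text
t2.58 tcp [ 0.5697 -0.1877  0.2447] ydir 96.82 tilt 0.08 j [  0.4  13.6  -9.2  -0.  -67.3 -83.6] F [-1.7  0.3  1. ] M [-0.02  0.06  0.07] w 0.0875
```

View pics/c2.png

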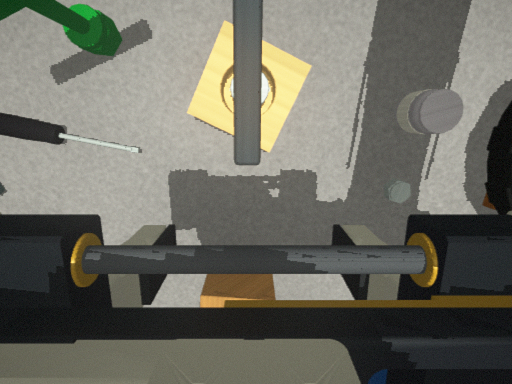

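```bash
python3 - <<'E'
from h import *
m=np.load("m2.npy",allow_pickle=True).item();im=cv2.imread("pics/c2.png").astype(int)
hsv=cv2.cvtColor(im.astype(np.uint8),cv2.COLOR_BGR2HSV)
# bar edges: gradient on rows
g=((hsv[:,:,1]<60)&(im.max(2)<125)).astype(np.uint8)
for v in range(5,170,15):
    xs=np.where(g[v,220:280])[0]+220;print(v,xs.min() if len(xs) else None,xs.max() if len(xs) else None,im[v,225:270:5].sum(1)//3)
print([int(im[v,247].sum()//3) for v in range(140,180,2)])
y=((hsv[:,:,0]>12)&(hsv[:,:,0]<35)&(hsv[:,:,1]>60)&(im.max(2)>120)).astype(np.uint8);y[200:]=0
n,l,sa,ce=cv2.connectedComponentsWithStats(y);print(sa[1:][sa[1:,4]>200])
ys,xs=np.where((y>0)&(np.arange(512)[None]>170)&(np.arange(512)[None]<330))
P=onz(m,np.c_[xs,ys],.045)
r=cv2.minAreaRect(P[:,:2].astype(np.float32)*1000);print(r)
E
python3 - <<'E'
import cv2
im=cv2.imread("pics/c2.png");cv2.imwrite("pics/c2z.png",cv2.resize(im[0:180,170:330],None,fx=3.3,fy=3.3,interpolation=2))
E
```

```text
5 233 262 [159 166  84  93  92  95  97  80 154]
20 233 261 [178 158  82 101  97  97  98  80 157]
35 234 261 [199 199  89 103 100 102 101  79 167]
50 234 260 [213 214  94 106 105 108 102  80 204]
65 234 260 [218 210  92 103 107 108 107  84 199]
80 234 260 [104 215  93 106 107 110 109  85 245]
95 234 260 [219 185  95 111 109 106 109  94 242]
110 235 259 [213 152  93 109 108 111 110 103 216]
125 235 259 [213 216  88 108 110 107 112 119 214]
140 234 259 [181 179  87 105 108 108 103 114 213]
155 234 260 [166 179  85  98 101 103 103 109 174]
[106, 109, 108, 107, 102, 105, 109, 108, 103, 106, 105, 102, 77, 170, 164, 169, 170, 175, 109, 97]
[[ 187   20   48  116 3159]
 [ 260   40   52  112 3081]]
((474.4573059082031, -204.67205810546875), (101.32232666015625, 101.36712646484375), 71.30573272705078)
```

View pics/c2z.png

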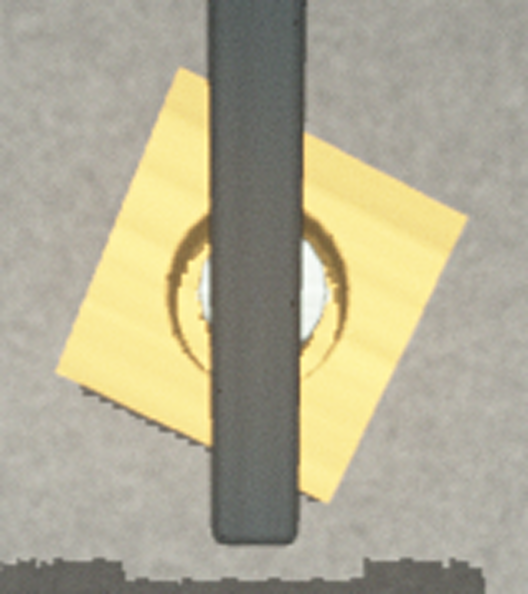

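```bash
python3 - <<'E'
from h import *
m=np.load("m2.npy",allow_pickle=True).item()
L=onz(m,[[232.5,5],[233.5,80],[234,150]],.160);Rr=onz(m,[[262.5,5],[260.5,80],[259.8,150]],.160)
print(np.round(L,4),np.round(Rr,4));c=(L+Rr)/2;print(np.linalg.norm(L-Rr,axis=1))
d=c[2]-c[0];print("dir",np.degrees(np.arctan2(-d[1],-d[0])))
e=onz(m,[[247,164.5]],.160)[0];u=-d/np.linalg.norm(d);u=u if u[0]>0 else -u
print("end",e,"centre",e-u*.065)
s,Rm=st()
D=np.array([*(e-u*.065)[:2],.148])-s["tcp_pos"];print("tool shift units",Rm.T@D/.02)
E
```

```text
[[ 0.4326 -0.2173  0.16  ]
 [ 0.4791 -0.2119  0.16  ]
 [ 0.5276 -0.2066  0.16  ]] [[ 0.4303 -0.1975  0.16  ]
 [ 0.4768 -0.1931  0.16  ]
 [ 0.5253 -0.1876  0.16  ]]
[0.01989021 0.01894541 0.0191458 ]
dir -173.79968788112896
end [ 0.53721011 -0.19577131  0.16      ] centre [ 0.47259034 -0.20279162  0.16      ]
t2.63 tcp [ 0.5691 -0.1879  0.2449] ydir 96.81 tilt 0.08 j [  0.4  13.6  -9.3  -0.  -67.3 -83.6] F [ 0.5 -0.4  0.3] M [-0.    0.02  0.05] w 0.0877
tool shift units [ 4.85234462 -0.16874783 -4.87443644]
```

step_arm:
  steps:
    - [[0,0,-0.95],0]
    - [[0,0,-0.95],0.1]
    - [[0.4,-0.05,-0.95],0]
    - [[0.6,-0.05,-0.95],0]
    - [[0.9,-0.05,-0.9],0]
    - [[0.9,0,-0.15],0]
    - [[0.9,0,0],0]
    - [[0.7,0,0],0]
    - [[0.4,0,0],0]
    - [[0,0,0],0]

```text
time_s: 3.47
tcp_pos: [0.4718, -0.2018, 0.1482]
eef_rot: [165.1, 89.8, 171.3]
contact_force: [-1.1, -0.3, 0.4]
gripper_width: 0.0876
```

step_arm:
  steps:
    - [[0,0,0],0]
    - [[0,0,0],0]
    - [[0,0,0],0]
    - [[0,0,0],0]
    - [[0,0,0],0]
    - [[0,0,0],0]
    - [[0,0,0],0]
    - [[0,0,0],0]
  fingers: 1
  grip_force: 60

```text
time_s: 4.13
tcp_pos: [0.4735, -0.2016, 0.1497]
eef_rot: [-11.9, 90.0, -5.7]
contact_force: [-0.2, 0.6, 0.5]
gripper_width: 0.0398
```

```bash
python3 - <<'E'
from h import *
st()
E
```

```text
t4.13 tcp [ 0.4735 -0.2016  0.1497] ydir 96.18 tilt 0.01 j [ -1.2  10.5 -27.    0.  -52.6 -82.6] F [-0.2  0.6  0.5] M [0.   0.04 0.01] w 0.0398
```

Fingers still closing (0.040); a few more rows.

step_arm:
  steps:
    - [[0,0,0],0]
    - [[0,0,0],0]
    - [[0,0,0],0]
    - [[0,0,0],0]
    - [[0,0,0],0]
    - [[0,0,0],0]

```text
time_s: 4.63
tcp_pos: [0.4734, -0.2016, 0.1495]
eef_rot: [158.9, 90.0, 165.1]
contact_force: [0.8, -0.2, -0.8]
gripper_width: 0.0196
```

```bash
python3 - <<'E'
from h import *
st()
m=camera_model("top");im=cv2.imread("pics/a_top.png")
w=im[146:266,123:223];g=cv2.cvtColor(w,cv2.COLOR_BGR2GRAY)
cv2.imwrite("pics/w.png",cv2.resize(w[15:105,20:90],None,fx=7,fy=6.5,interpolation=0))
# rim bright region at z .079/.055
hsv=cv2.cvtColor(w,cv2.COLOR_BGR2HSV)
b=(g>130).astype(np.uint8)
b=cv2.morphologyEx(b,cv2.MORPH_CLOSE,np.ones((15,15)))
n,l,sa,ce=cv2.connectedComponentsWithStats(b);i=1+np.argmax(sa[1:,4]);
c=max(cv2.findContours((l==i).astype(np.uint8),0,1)[0],key=cv2.contourArea)
e=cv2.fitEllipse(c);print(e);print("rim",onz(m,[[e[0][0]+123,e[0][1]+146]],.079),np.array(e[1])/363*.95)
# tyre
d=(g<45).astype(np.uint8);c=max(cv2.findContours(d,0,1)[0],key=cv2.contourArea);e=cv2.fitEllipse(c);print("tyre",e,onz(m,[[e[0][0]+123,e[0][1]+146]],.065))
E
```

```text
t4.63 tcp [ 0.4734 -0.2016  0.1495] ydir 96.18 tilt 0.01 j [ -1.2  10.5 -27.   -0.  -52.6 -82.6] F [ 0.8 -0.2 -0.8] M [-0.21 -0.08 -0.05] w 0.0196
((47.84438705444336, 59.45351028442383), (62.96110534667969, 64.96915435791016), 57.05784606933594)
rim [[0.49028645 0.20278608 0.079     ]] [0.16477424 0.17002947]
tyre ((49.50736999511719, 60.800621032714844), (83.78478240966797, 86.72076416015625), 69.6629638671875) [[0.48821209 0.20095359 0.065     ]]
```

View pics/w.png

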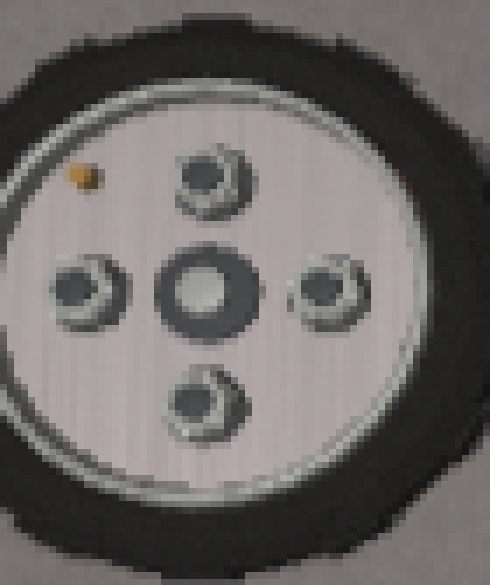

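step_arm:
  steps:
    - [[-0.2,0,0],0]
    - [[-0.5,0,0],0]
    - [[-0.8,0,0],0]
    - [[-0.9,0,0],0]
    - [[-0.9,0,0],0]
    - [[-0.9,0,0],0]
    - [[-0.8,0,0],0]
    - [[0,0,0],0]

```text
time_s: 5.3
tcp_pos: [0.4748, -0.2019, 0.2535]
eef_rot: [-17.8, 89.7, -11.6]
contact_force: [-0.1, 0.0, -4.1]
gripper_width: 0.0198
```

```bash
cat >> h.py <<'E'
def plan(tx,ty,tz,yd,n):
    s,Rm=st();p=np.array(s["tcp_pos"]);y0=np.degrees(np.arctan2(Rm[1,1],Rm[0,1]))
    dy=(yd-y0+180)%360-180;D=(np.array([tx,ty,tz])-p)/n
    rows=[]
    for i in range(n):
        a=np.radians(y0+dy*i/n)
        y=np.array([np.cos(a),np.sin(a),0]);x=np.array([0,0,-1.]);z=np.cross(x,y)
        rows.append([[round(float(D@v)/.02,2)+0. for v in (x,y,z)],round(-dy/n/6,2)])
    print("turn",dy,"j6 end approx",yd-180-np.degrees(np.arctan2(ty,tx)));print(rows)
E
python3 - <<'E'
from h import *
st();cv2.imwrite("pics/d_side.png",capture("side"))
plan(.56,.245,.25,110,24)
E
```

```text
t5.30 tcp [ 0.4748 -0.2019  0.2535] ydir 96.21 tilt 0.32 j [ -1.2   5.  -18.7   0.1 -66.1 -82.6] F [-0.1  0.  -4.1] M [-0.05 -0.29 -0.03] w 0.0198
t5.35 tcp [ 0.4741 -0.2016  0.2513] ydir 96.19 tilt 0.20 j [ -1.2   5.1 -18.8   0.  -65.9 -82.6] F [ 0.5  0.5 -4.3] M [ 0.01 -0.03 -0.01] w 0.0194
turn 13.814734577732395 j6 end approx -93.62937773065681
[[[0.0, 0.91, 0.28], np.float64(-0.1)], [[0.0, 0.9, 0.29], np.float64(-0.1)], [[0.0, 0.9, 0.3], np.float64(-0.1)], [[0.0, 0.9, 0.31], np.float64(-0.1)], [[0.0, 0.89, 0.31], np.float64(-0.1)], [[0.0, 0.89, 0.32], np.float64(-0.1)], [[0.0, 0.89, 0.33], np.float64(-0.1)], [[0.0, 0.88, 0.34], np.float64(-0.1)], [[0.0, 0.88, 0.35], np.float64(-0.1)], [[0.0, 0.88, 0.36], np.float64(-0.1)], [[0.0, 0.87, 0.37], np.float64(-0.1)], [[0.0, 0.87, 0.38], np.float64(-0.1)], [[0.0, 0.87, 0.39], np.float64(-0.1)], [[0.0, 0.86, 0.39], np.float64(-0.1)], [[0.0, 0.86, 0.4], np.float64(-0.1)], [[0.0, 0.85, 0.41], np.float64(-0.1)], [[0.0, 0.85, 0.42], np.float64(-0.1)], [[0.0, 0.85, 0.43], np.float64(-0.1)], [[0.0, 0.84, 0.44], np.float64(-0.1)], [[0.0, 0.84, 0.44], np.float64(-0.1)], [[0.0, 0.83, 0.45], np.float64(-0.1)], [[0.0, 0.83, 0.46], np.float64(-0.1)], [[0.0, 0.82, 0.47], np.float64(-0.1)], [[0.0, 0.82, 0.48], np.float64(-0.1)]]
```

View pics/d_side.png

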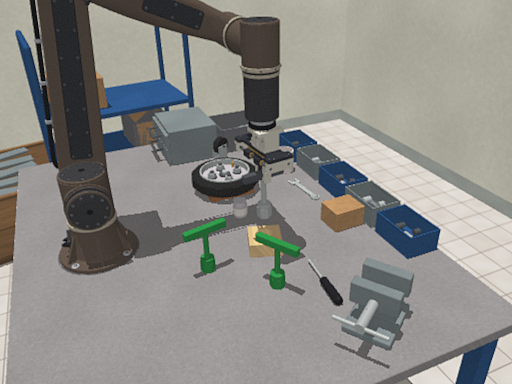

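step_arm:
  steps:
    - [[0,0.5,0.1],0]
    - [[0,0.9,0.3],0]
    - [[0,1,0.35],0]
    - [[0,1,0.35],0]
    - [[0,1,0.35],0]
    - [[0,1,0.35],0]
    - [[0,1,0.35],0]
    - [[0,1,0.35],0]
    - [[0,1,0.35],0]
    - [[0,1,0.35],0]
    - [[0,1,0.35],0]
    - [[0,1,0.35],0]
    - [[0,1,0.35],0]
    - [[0,1,0.35],0]
    - [[0,1,0.35],0]
    - [[0,1,0.35],0]
    - [[0,1,0.35],0]
    - [[0,1,0.35],0]
    - [[0,1,0.35],0]
    - [[0,1,0.35],0]

```text
time_s: 7.02
tcp_pos: [0.564, 0.1998, 0.2478]
eef_rot: [-161.0, 89.8, -154.8]
contact_force: [0.7, -0.3, -4.0]
gripper_width: 0.0195
```

step_arm:
  steps:
    - [[0,1,0.3],0]
    - [[0,0.8,0.1],0]
    - [[0,0.3,0],0]
    - [[0,0,0],0]
    - [[0,0,0],0]

```text
time_s: 7.43
tcp_pos: [0.5679, 0.2413, 0.2492]
eef_rot: [-148.4, 89.9, -142.1]
contact_force: [-0.1, -0.2, -4.6]
gripper_width: 0.0198
```

```bash
python3 - <<'E'
from h import *
st();np.save("m3.npy",camera_model("wrist"),allow_pickle=True)
cv2.imwrite("pics/e1.png",capture("wrist"))
E
```

```text
t7.43 tcp [0.5679 0.2413 0.2492] ydir 96.22 tilt 0.05 j [  41.1   15.    -6.7   -0.   -68.3 -124.9] F [-0.1 -0.2 -4.6] M [-0.05  0.01  0.05] w 0.0198
```

View pics/e1.png

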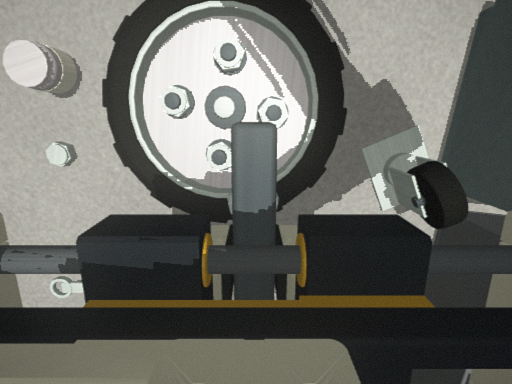

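```bash
python3 - <<'E'
import cv2
im=cv2.imread("pics/e1.png");cv2.imwrite("pics/e1z.png",cv2.resize(im[25:180,145:305],None,fx=3.8,fy=3.8,interpolation=cv2.INTER_CUBIC))
t=[cv2.resize(im[v-18:v+18,u-18:u+18],None,fx=8,fy=8,interpolation=cv2.INTER_CUBIC) for u,v in [(228,54),(178,101),(273,112),(219,155)]]
cv2.imwrite("pics/e1n.png",cv2.vconcat([cv2.hconcat(t[:2]),cv2.hconcat(t[2:])]))
E
```

```text
(no output)
```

View pics/e1z.png

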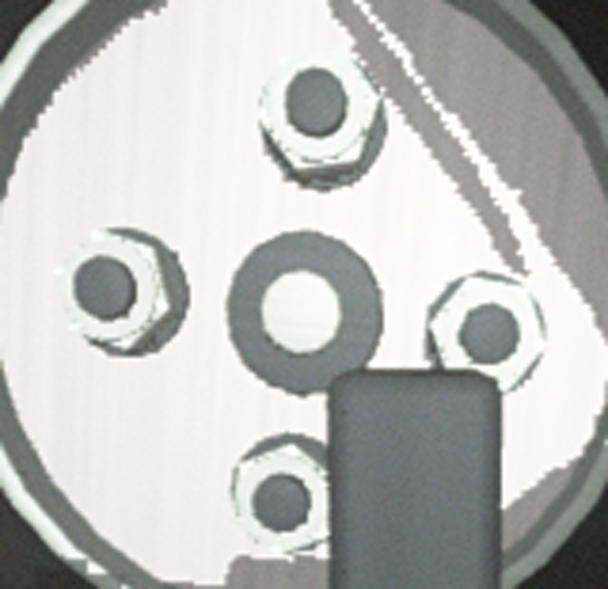

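View pics/e1n.png

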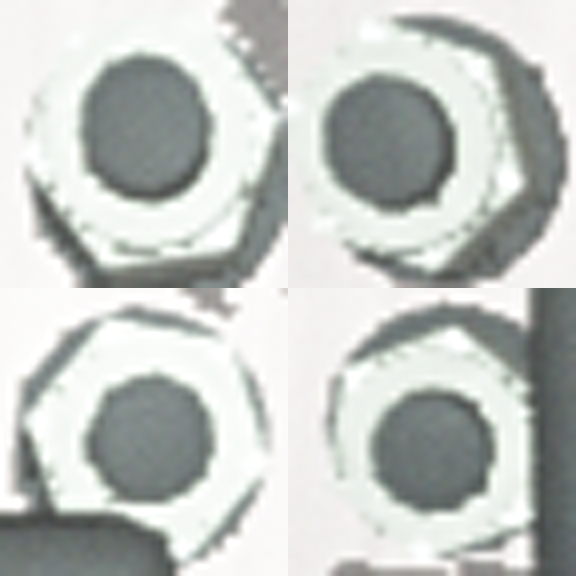

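```bash
python3 - <<'E'
from h import *
m=np.load("m3.npy",allow_pickle=True).item();im=cv2.imread("pics/e1.png");g=cv2.cvtColor(im,cv2.COLOR_BGR2GRAY)
mt=camera_model("top");it=cv2.imread("pics/a_top.png")
C={"U":(228,52),"L":(173,100),"R":(274,112),"D":(218,156)}
T={"U":(228,54),"L":(178,101),"R":(273,112),"D":(219,155)}
cor={"U":[(103,268),(237,245),(280,118)],"L":[(209,62),(237,185),(147,272)],"R":[(25,138),(105,28),(50,215)],"D":[(59,80),(162,37)]}
P={}
for k,(u,v) in C.items():
    w=g[v-14:v+14,u-14:u+14];b=(w<150).astype(np.uint8)
    n,l,sa,ce=cv2.connectedComponentsWithStats(b,connectivity=4);i=l[14,14]
    c=np.array([u-14,v-14])+ce[i]
    P[k]=onz(m,[c],.083)[0];print(k,c,sa[i],np.round(P[k],4))
    q=onz(m,[[T[k][0]-18+(a+.5)/8-.5,T[k][1]-18+(d+.5)/8-.5] for a,d in cor[k]],.073)[:,:2]-P[k][:2]
    print("   r",np.round(np.linalg.norm(q,axis=1)*1000,1),"ang",np.round(np.degrees(np.arctan2(q[:,1],q[:,0])),1),"mod60-30", np.round((np.degrees(np.arctan2(q[:,1],q[:,0]))-30)%60,1))
w=g[107-14:107+14,225-14:225+14];b=(w>150).astype(np.uint8);n,l,sa,ce=cv2.connectedComponentsWithStats(b);i=l[14,14];c=np.array([211,93])+ce[i]
print("hub",c,sa[i],onz(m,[c],.073));print("mean",np.mean(list(P.values()),0))
print(np.linalg.norm(P["U"]-P["D"]),np.linalg.norm(P["L"]-P["R"]))
d=P["D"]-P["U"];print(np.degrees(np.arctan2(d[1],d[0])));d=P["R"]-P["L"];print(np.degrees(np.arctan2(d[1],d[0])))
E
```

```text
U [227.82378855  51.85462555] [  6   5  16  18 227] [0.4442 0.2044 0.083 ]
   r [15.  14.8 15.7] ang [-19.1  48.7 108.4] mod60-30 [10.9 18.7 18.4]
L [172.4009434  100.41981132] [  6   7  16  16 212] [0.4932 0.1545 0.083 ]
   r [15.2 14.7 15.3] ang [138.1  78.2  13.7] mod60-30 [48.1 48.2 43.7]
R [273.29100529 112.62433862] [  6   7  15  16 189] [0.494  0.2534 0.083 ]
   r [15.3 16.1 14.1] ang [ -91.1 -154.9  -51.7] mod60-30 [58.9 55.1 38.3]
D [218.84916201 156.8547486 ] [  8   8  15  15 179] [0.543  0.2037 0.083 ]
   r [15.4 15. ] ang [-121.6 -179. ] mod60-30 [28.4 31. ]
hub [223.86279683 106.43799472] [  2   3  22  22 379] [[0.49316847 0.20373148 0.073     ]]
mean [0.49360255 0.20400279 0.083     ]
0.09882663539758801 0.09886394178919834
-0.37213022504154547
89.51571292575268
```

```bash
python3 - <<'E'
from h import *
plan(.5443,.2047,.240,180,14)
E
```

```text
t7.48 tcp [0.568  0.2408 0.2494] ydir 96.18 tilt 0.04 j [  41.1   15.    -6.7    0.   -68.3 -124.9] F [-0.3  0.  -4.3] M [-0.07 -0.07  0.02] w 0.0195
turn 83.81691882971978 j6 end approx -20.610244692943173
[[[0.03, -0.12, -0.1], np.float64(-1.0)], [[0.03, -0.11, -0.11], np.float64(-1.0)], [[0.03, -0.1, -0.12], np.float64(-1.0)], [[0.03, -0.08, -0.13], np.float64(-1.0)], [[0.03, -0.07, -0.14], np.float64(-1.0)], [[0.03, -0.05, -0.14], np.float64(-1.0)], [[0.03, -0.04, -0.15], np.float64(-1.0)], [[0.03, -0.02, -0.15], np.float64(-1.0)], [[0.03, -0.01, -0.15], np.float64(-1.0)], [[0.03, 0.01, -0.15], np.float64(-1.0)], [[0.03, 0.02, -0.15], np.float64(-1.0)], [[0.03, 0.04, -0.15], np.float64(-1.0)], [[0.03, 0.06, -0.14], np.float64(-1.0)], [[0.03, 0.07, -0.14], np.float64(-1.0)]]
```

step_arm:
  steps:
    - [[0.03,-0.12,-0.1],-1]
    - [[0.03,-0.11,-0.11],-1]
    - [[0.03,-0.1,-0.12],-1]
    - [[0.03,-0.08,-0.13],-1]
    - [[0.03,-0.07,-0.14],-1]
    - [[0.03,-0.05,-0.14],-1]
    - [[0.03,-0.04,-0.15],-1]
    - [[0.03,-0.02,-0.15],-1]
    - [[0.03,-0.01,-0.15],-1]
    - [[0.03,0.01,-0.15],-1]
    - [[0.03,0.02,-0.15],-1]
    - [[0.03,0.04,-0.15],-1]
    - [[0.03,0.06,-0.14],-1]
    - [[0.03,0.07,-0.14],-1]
    - [[0,0,0],0]
    - [[0,0,0],0]

```text
time_s: 8.82
tcp_pos: [0.5448, 0.2044, 0.2416]
eef_rot: [-51.7, 90.0, 38.2]
contact_force: [0.0, -1.2, -4.7]
gripper_width: 0.0198
```

```bash
python3 - <<'E'
from h import *
s,Rm=st();m=camera_model("wrist");np.save("m4.npy",m,allow_pickle=True)
print("expected hub px",proj(m,[[.4935,.2039,.073]]),"L",proj(m,[[.4932,.154,.083]]))
im=capture("wrist");cv2.imwrite("pics/f1.png",im)
cv2.imwrite("pics/f1s.png",cv2.resize(capture("side")[80:280,150:400],None,fx=3,fy=3))
E
```

```text
t8.82 tcp [0.5448 0.2044 0.2416] ydir 179.94 tilt 0.03 j [ 39.8  12.  -11.8   0.  -66.2 -39.9] F [ 0.  -1.2 -4.7] M [-0.02  0.11  0.02] w 0.0198
expected hub px [[302.69703094 182.37180321]] L [[306.59961719 134.31531204]]
```

View pics/f1.png

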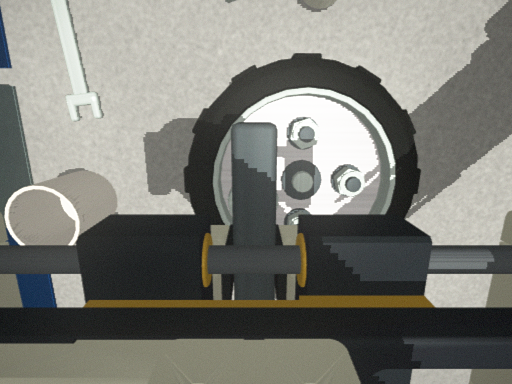

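View pics/f1s.png

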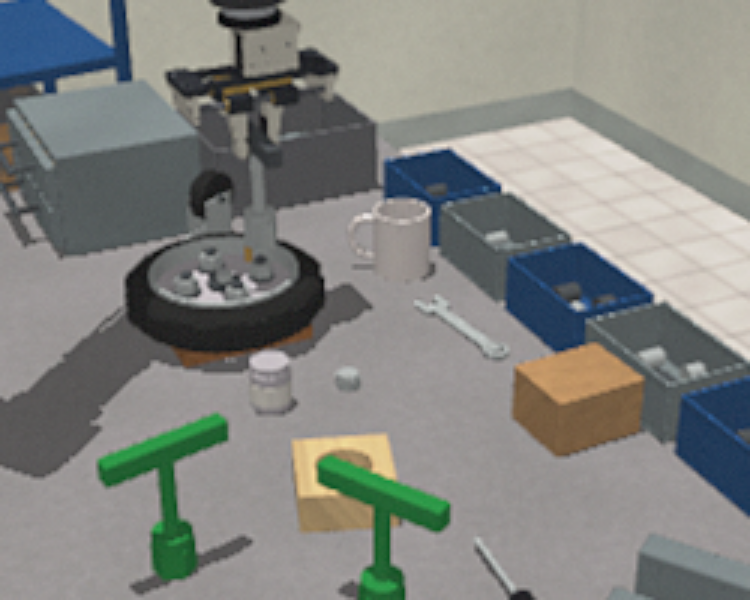

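```bash
python3 - <<'E'
from h import *
m=np.load("m4.npy",allow_pickle=True).item();im=cv2.imread("pics/f1.png");g=cv2.cvtColor(im,cv2.COLOR_BGR2GRAY)
cv2.imwrite("pics/f1z.png",cv2.resize(im[110:215,275:375],None,fx=6,fy=6,interpolation=cv2.INTER_CUBIC))
for k,(u,v),z in [("L",(306,134),.083),("U",(352,184),.083)]:
    w=g[v-14:v+14,u-14:u+14];b=(w<150).astype(np.uint8);n,l,sa,ce=cv2.connectedComponentsWithStats(b,connectivity=4);i=l[14,14];c=np.array([u-14,v-14])+ce[i]
    print(k,c,sa[i],onz(m,[c],z))
for v in range(160,205,4): print(v,list(map(int,g[v,278:330:3])))
E
```

```text
L [306.3619211  132.89708405] [  0   0  28  28 583] [[0.49348773 0.15264662 0.083     ]]
U [352.5483871  183.88709677] [  7   7  16  15 186] [[0.44453807 0.20343824 0.083     ]]
160 [255, 253, 220, 166, 169, 165, 149, 102, 91, 122, 168, 166, 254, 253, 253, 252, 252, 252]
164 [255, 253, 217, 161, 84, 87, 88, 87, 89, 89, 91, 89, 238, 253, 253, 252, 252, 252]
168 [255, 253, 210, 80, 84, 85, 87, 82, 91, 89, 93, 90, 94, 147, 254, 253, 253, 253]
172 [254, 255, 110, 80, 84, 85, 97, 130, 137, 131, 93, 91, 96, 137, 207, 252, 252, 253]
176 [254, 143, 131, 81, 83, 114, 156, 168, 164, 165, 164, 119, 132, 136, 146, 252, 251, 255]
180 [254, 110, 132, 82, 80, 138, 156, 162, 163, 161, 159, 163, 127, 130, 131, 252, 251, 255]
184 [253, 197, 128, 74, 79, 138, 156, 159, 159, 156, 159, 160, 126, 130, 181, 252, 252, 254]
188 [255, 212, 119, 75, 74, 84, 153, 152, 159, 155, 161, 92, 125, 126, 253, 251, 252, 252]
192 [160, 163, 159, 73, 78, 75, 74, 84, 110, 87, 79, 79, 121, 252, 252, 251, 252, 252]
196 [153, 159, 160, 159, 97, 74, 78, 80, 77, 81, 76, 187, 253, 250, 251, 250, 250, 250]
200 [149, 155, 158, 162, 161, 165, 160, 159, 161, 166, 164, 249, 251, 252, 251, 251, 251, 251]
204 [163, 251, 251, 151, 153, 157, 160, 157, 159, 159, 155, 246, 249, 249, 250, 250, 250, 249]
```

View pics/f1z.png

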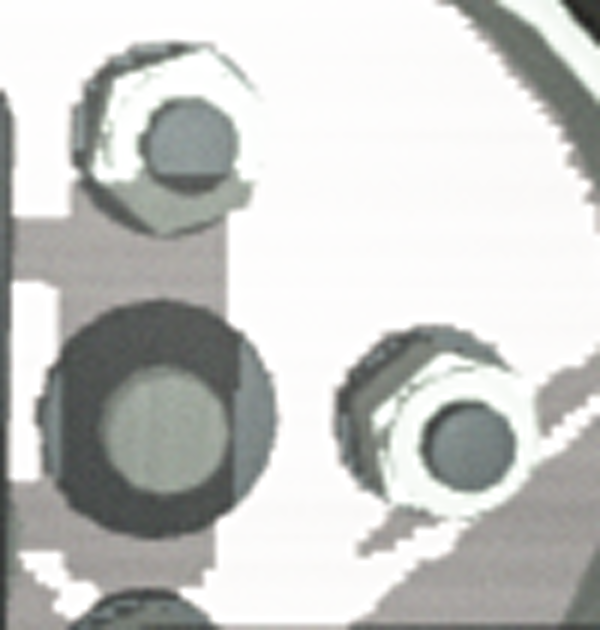

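step_arm:
  steps:
    - [[0,0.04,-0.05],0]
    - [[0.6,0,0],0]
    - [[0.5,0,0],0]
    - [[0.1,0,0],0]
    - [[0.1,0,0],0]
    - [[0,0,0],0]

```text
time_s: 9.42
tcp_pos: [0.5439, 0.2042, 0.2147]
eef_rot: [134.5, 89.9, -135.4]
contact_force: [-0.2, 0.0, -4.5]
gripper_width: 0.02
```

```bash
python3 -c "
from h import *
st()"
```

```text
t9.42 tcp [0.5439 0.2042 0.2147] ydir -179.83 tilt 0.06 j [ 39.9  13.1 -14.    0.  -63.  -39.7] F [-0.2  0.  -4.5] M [ 0.09  0.14 -0.02] w 0.0200
```

step_arm:
  steps:
    - [[0.1,0,0],0]
    - [[0.1,0,0],0]
    - [[0,0,0],0]

```text
time_s: 9.67
tcp_pos: [0.5433, 0.2037, 0.2107]
eef_rot: [123.5, 89.9, -146.4]
contact_force: [-0.9, -1.7, -5.6]
gripper_width: 0.0198
```

step_arm:
  steps:
    - [[0.15,0,0],0]
    - [[0.15,0,0],0]
    - [[0.1,0,0],0]
    - [[0,0,0],0]

```text
time_s: 10.0
tcp_pos: [0.5434, 0.2039, 0.2023]
eef_rot: [122.3, 89.9, -147.5]
contact_force: [-2.2, -2.9, -5.2]
gripper_width: 0.0197
```

```bash
python3 -c "
from h import *
st()"
```

```text
t10.00 tcp [0.5434 0.2039 0.2023] ydir -179.83 tilt 0.10 j [ 39.8  13.6 -15.   -0.  -61.5 -39.7] F [-2.2 -2.9 -5.2] M [-1.07  1.36 -0.01] w 0.0197
```

step_arm:
  steps:
    - [[0.1,0.03,-0.03],0]
    - [[0,0,0],0.5]
    - [[0,0,0],1]

```text
time_s: 10.25
tcp_pos: [0.5434, 0.2036, 0.2009]
eef_rot: [-132.2, 90.0, -51.1]
contact_force: [-2.4, -1.8, -4.3]
gripper_width: 0.0197
```

```bash
python3 -c "
from h import *
st()"
```

```text
t10.25 tcp [0.5434 0.2036 0.2009] ydir 171.09 tilt 0.00 j [ 39.8  13.6 -15.2   0.  -61.2 -48.7] F [-2.4 -1.8 -4.3] M [-0.95  1.45  0.01] w 0.0197
```

step_arm:
  steps:
    - [[0,0,0],0.6]

```text
time_s: 10.33
tcp_pos: [0.5432, 0.2036, 0.2009]
eef_rot: [116.3, 90.0, -166.4]
contact_force: [-1.3, -0.6, -4.7]
gripper_width: 0.0192
```

```bash
python3 -c "
from h import *
st()"
```

```text
t10.33 tcp [0.5432 0.2036 0.2009] ydir 167.28 tilt 0.02 j [ 39.8  13.6 -15.2  -0.  -61.2 -52.6] F [-1.3 -0.6 -4.7] M [-0.85  1.33  0.07] w 0.0192
```

step_arm:
  steps:
    - [[0,0.04,-0.03],0.6]

```text
time_s: 10.42
tcp_pos: [0.5427, 0.2034, 0.201]
eef_rot: [-37.5, 90.0, 36.2]
contact_force: [0.0, -1.1, -6.1]
gripper_width: 0.0199
```

```bash
python3 -c "
from h import *
st()"
```

```text
t10.42 tcp [0.5427 0.2034 0.201 ] ydir 163.79 tilt 0.03 j [ 39.9  13.5 -15.3   0.  -61.1 -56.1] F [ 0.  -1.1 -6.1] M [-0.59  0.24  0.07] w 0.0199
```

step_arm:
  steps:
    - [[0,0,0],0.6]

```text
time_s: 10.5
tcp_pos: [0.5428, 0.2035, 0.201]
eef_rot: [-32.6, 89.9, 37.6]
contact_force: [-0.7, -0.9, -6.4]
gripper_width: 0.0195
```

```bash
python3 -c "
from h import *
st()"
```

```text
t10.50 tcp [0.5428 0.2035 0.201 ] ydir 160.21 tilt 0.06 j [ 39.9  13.5 -15.3   0.  -61.1 -59.7] F [-0.7 -0.9 -6.4] M [-0.64  0.38  0.08] w 0.0195
```

step_arm:
  steps:
    - [[0,0,-0.02],0.6]

```text
time_s: 10.58
tcp_pos: [0.5428, 0.2033, 0.201]
eef_rot: [-25.8, 89.9, 40.8]
contact_force: [-0.9, -1.0, -5.6]
gripper_width: 0.0198
```

```bash
python3 -c "
from h import *
st()"
```

```text
t10.58 tcp [0.5428 0.2033 0.201 ] ydir 156.62 tilt 0.07 j [ 39.9  13.5 -15.4  -0.  -61.1 -63.2] F [-0.9 -1.  -5.6] M [-0.17  0.38  0.01] w 0.0198
```

step_arm:
  steps:
    - [[0,0,0],0.6]

```text
time_s: 10.67
tcp_pos: [0.5428, 0.2033, 0.201]
eef_rot: [-19.0, 89.9, 44.0]
contact_force: [-0.8, 0.6, -6.8]
gripper_width: 0.0195
```

```bash
python3 -c "
from h import *
st()"
```

```text
t10.67 tcp [0.5428 0.2033 0.201 ] ydir 153.01 tilt 0.08 j [ 39.9  13.5 -15.4  -0.  -61.1 -66.8] F [-0.8  0.6 -6.8] M [-0.34  0.29  0.05] w 0.0195
```

step_arm:
  steps:
    - [[0,0,0],0.6]

```text
time_s: 10.75
tcp_pos: [0.5428, 0.2034, 0.201]
eef_rot: [-16.3, 89.9, 43.1]
contact_force: [0.1, -0.5, -5.5]
gripper_width: 0.0197
```

```bash
python3 -c "
from h import *
st()"
```

```text
t10.75 tcp [0.5428 0.2034 0.201 ] ydir 149.41 tilt 0.08 j [ 39.9  13.5 -15.4  -0.  -61.1 -70.4] F [ 0.1 -0.5 -5.5] M [-0.27  0.25  0.05] w 0.0197
```

step_arm:
  steps:
    - [[0,0,0],0.6]

```text
time_s: 10.83
tcp_pos: [0.5429, 0.2034, 0.201]
eef_rot: [-11.8, 89.9, 44.1]
contact_force: [0.3, -0.8, -6.5]
gripper_width: 0.02
```

```bash
python3 -c "
from h import *
st()"
```

```text
t10.83 tcp [0.5429 0.2034 0.201 ] ydir 145.81 tilt 0.09 j [ 39.9  13.5 -15.3  -0.  -61.1 -74. ] F [ 0.3 -0.8 -6.5] M [-0.36  0.25  0.06] w 0.0200
```

step_arm:
  steps:
    - [[0,0,0],0.5]

```text
time_s: 10.92
tcp_pos: [0.5429, 0.2034, 0.201]
eef_rot: [-12.1, 89.9, 40.7]
contact_force: [-0.5, -0.0, -6.2]
gripper_width: 0.0195
```

```bash
python3 -c "
from h import *
st()"
```

```text
t10.92 tcp [0.5429 0.2034 0.201 ] ydir 142.82 tilt 0.09 j [ 39.9  13.5 -15.3  -0.  -61.1 -77. ] F [-0.5 -0.  -6.2] M [-0.2   0.24  0.43] w 0.0195
```

step_arm:
  steps:
    - [[0,0,0],0.5]

```text
time_s: 11.0
tcp_pos: [0.543, 0.2035, 0.2011]
eef_rot: [-11.5, 89.9, 38.4]
contact_force: [-0.6, -0.3, -5.6]
gripper_width: 0.0197
```

```bash
python3 -c "
from h import *
st()"
```

```text
t11.00 tcp [0.543  0.2035 0.2011] ydir 139.87 tilt 0.10 j [ 39.9  13.5 -15.3   0.  -61.1 -80. ] F [-0.6 -0.3 -5.6] M [-0.27  0.23  0.4 ] w 0.0197
```

step_arm:
  steps:
    - [[0,0,0],0.2]
    - [[0,0,0],0]
    - [[0,0,0],-0.7]
    - [[-0.4,0,0],0]
    - [[-0.6,0,0],0]
    - [[-0.6,0,0],0]
    - [[-0.3,0,0],0]

```text
time_s: 11.58
tcp_pos: [0.5435, 0.2035, 0.2417]
eef_rot: [-24.1, 89.8, 28.8]
contact_force: [0.0, -0.1, -4.4]
gripper_width: 0.0196
```

```bash
python3 -c "
from h import *
plan(.4428,.2040,.236,166,6)"
```

```text
t11.58 tcp [0.5435 0.2035 0.2417] ydir 142.95 tilt 0.22 j [ 39.9  11.7 -12.1   0.  -66.  -76.9] F [ 0.  -0.1 -4.4] M [ 0.1  -0.08  0.01] w 0.0196
turn 23.054789795908363 j6 end approx -38.73574172373489
[[[0.05, 0.67, -0.5], np.float64(-0.64)], [[0.05, 0.7, -0.46], np.float64(-0.64)], [[0.05, 0.73, -0.41], np.float64(-0.64)], [[0.05, 0.76, -0.36], np.float64(-0.64)], [[0.05, 0.78, -0.31], np.float64(-0.64)], [[0.05, 0.8, -0.25], np.float64(-0.64)]]
```

step_arm:
  steps:
    - [[0.05,0.67,-0.5],-0.64]
    - [[0.05,0.7,-0.46],-0.64]
    - [[0.05,0.73,-0.41],-0.64]
    - [[0.05,0.76,-0.36],-0.64]
    - [[0.05,0.78,-0.31],-0.64]
    - [[0.05,0.8,-0.25],-0.64]
    - [[0,0,0],0]
    - [[0,0,0],0]
    - [[0,0,0],0]

```text
time_s: 12.33
tcp_pos: [0.4423, 0.2036, 0.2339]
eef_rot: [-36.4, 89.9, 39.6]
contact_force: [-0.1, -0.1, -4.6]
gripper_width: 0.0199
```

```bash
python3 -c "
from h import *
plan(.4428,.2040,.213,166,1)"
```

```text
t12.33 tcp [0.4423 0.2036 0.2339] ydir 165.97 tilt 0.11 j [ 47.9   3.  -23.4   0.  -63.4 -62. ] F [-0.1 -0.1 -4.6] M [0.04 0.06 0.01] w 0.0199
turn 0.027653008528886858 j6 end approx -38.73574172373489
[[[1.05, -0.02, 0.03], np.float64(-0.0)]]
```

step_arm:
  steps:
    - [[0.4,-0.02,0.02],0]
    - [[0.4,0,0],0]
    - [[0.15,0,0],0]
    - [[0.1,0,0],0]
    - [[0.1,0,0],0]
    - [[0,0,0],0]

```text
time_s: 12.83
tcp_pos: [0.4422, 0.2032, 0.2095]
eef_rot: [148.4, 89.9, -135.6]
contact_force: [0.6, 0.2, -3.5]
gripper_width: 0.0194
```

```bash
python3 -c "
from h import *
st()"
```

```text
t12.83 tcp [0.4422 0.2032 0.2095] ydir 166.00 tilt 0.06 j [ 47.9   4.3 -25.5  -0.  -60.3 -61.9] F [ 0.6  0.2 -3.5] M [ 0.14  0.   -0.05] w 0.0194
```

step_arm:
  steps:
    - [[0.15,0,0],0]
    - [[0.15,0,0],0]
    - [[0.12,0,0],0]
    - [[0,0,0],0.5]
    - [[0,0,0],1]

```text
time_s: 13.25
tcp_pos: [0.4424, 0.2035, 0.2016]
eef_rot: [-36.6, 90.0, 30.4]
contact_force: [0.8, 0.9, -4.4]
gripper_width: 0.0201
```

```bash
python3 -c "
from h import *
st()"
```

```text
t13.25 tcp [0.4424 0.2035 0.2016] ydir 156.94 tilt 0.02 j [ 47.9   4.7 -26.1   0.  -59.1 -71. ] F [ 0.8  0.9 -4.4] M [ 0.39 -0.49  0.01] w 0.0201
```

step_arm:
  steps:
    - [[0,0,0],0.6]

```text
time_s: 13.33
tcp_pos: [0.4424, 0.2036, 0.2016]
eef_rot: [-20.8, 90.0, 42.4]
contact_force: [0.4, 1.5, -5.0]
gripper_width: 0.0196
```

```bash
python3 -c "
from h import *
st()"
```

```text
t13.33 tcp [0.4424 0.2036 0.2016] ydir 153.12 tilt 0.04 j [ 47.9   4.7 -26.1   0.  -59.1 -74.8] F [ 0.4  1.5 -5. ] M [ 0.28 -0.42  0.06] w 0.0196
```

step_arm:
  steps:
    - [[0,0,0],0.5]

```text
time_s: 13.42
tcp_pos: [0.4424, 0.2036, 0.2016]
eef_rot: [-14.3, 90.0, 46.0]
contact_force: [2.3, 1.3, -6.9]
gripper_width: 0.0195
```

```bash
python3 -c "
from h import *
st()"
```

```text
t13.42 tcp [0.4424 0.2036 0.2016] ydir 150.23 tilt 0.04 j [ 47.9   4.7 -26.1   0.  -59.1 -77.7] F [ 2.3  1.3 -6.9] M [ 0.36 -0.53  0.05] w 0.0195
```

step_arm:
  steps:
    - [[0,0,0],0.5]

```text
time_s: 13.5
tcp_pos: [0.4424, 0.2036, 0.2016]
eef_rot: [-12.0, 90.0, 45.3]
contact_force: [0.7, 1.0, -5.3]
gripper_width: 0.0198
```

```bash
python3 -c "
from h import *
st()"
```

```text
t13.50 tcp [0.4424 0.2036 0.2016] ydir 147.28 tilt 0.04 j [ 47.9   4.7 -26.1   0.  -59.1 -80.6] F [ 0.7  1.  -5.3] M [ 0.39 -0.52  0.07] w 0.0198
```

step_arm:
  steps:
    - [[0,0,0],0.5]

```text
time_s: 13.58
tcp_pos: [0.4425, 0.2037, 0.2017]
eef_rot: [-11.1, 90.0, 43.2]
contact_force: [0.8, 1.1, -5.3]
gripper_width: 0.0198
```

```bash
python3 -c "
from h import *
st()"
```

```text
t13.58 tcp [0.4425 0.2037 0.2017] ydir 144.29 tilt 0.05 j [ 47.9   4.7 -26.1   0.  -59.1 -83.6] F [ 0.8  1.1 -5.3] M [ 0.37 -0.57  0.15] w 0.0198
```

step_arm:
  steps:
    - [[0,0,0],0.4]

```text
time_s: 13.67
tcp_pos: [0.4425, 0.2037, 0.2017]
eef_rot: [-15.4, 89.9, 36.5]
contact_force: [1.2, 1.1, -6.2]
gripper_width: 0.0192
```

```bash
python3 -c "
from h import *
st()"
```

```text
t13.67 tcp [0.4425 0.2037 0.2017] ydir 141.90 tilt 0.05 j [ 47.9   4.7 -26.1   0.  -59.1 -86. ] F [ 1.2  1.1 -6.2] M [ 0.38 -0.52  0.39] w 0.0192
```

step_arm:
  steps:
    - [[0,0,0],0.6]
    - [[0,0,0],0]

```text
time_s: 13.83
tcp_pos: [0.4425, 0.2037, 0.2017]
eef_rot: [-11.2, 90.0, 37.1]
contact_force: [1.0, 0.7, -5.4]
gripper_width: 0.0193
```

```bash
python3 -c "
from h import *
st()"
```

```text
t13.83 tcp [0.4425 0.2037 0.2017] ydir 138.30 tilt 0.05 j [ 47.9   4.7 -26.1   0.  -59.1 -89.6] F [ 1.   0.7 -5.4] M [ 0.5  -0.64  0.28] w 0.0193
```

step_arm:
  steps:
    - [[0,0,0],-0.7]
    - [[-0.4,0,0],0]
    - [[-0.6,0,0],0]
    - [[-0.6,0,0],0]
    - [[-0.2,0,0],0]

```text
time_s: 14.25
tcp_pos: [0.4428, 0.2037, 0.2399]
eef_rot: [-21.2, 89.9, 31.4]
contact_force: [0.4, 0.1, -4.1]
gripper_width: 0.0195
```

```bash
python3 -c "
from h import *
plan(.4925,.1536,.236,137,4)"
```

```text
t14.25 tcp [0.4428 0.2037 0.2399] ydir 142.61 tilt 0.13 j [ 47.9   2.8 -22.9   0.  -64.2 -85.3] F [ 0.4  0.1 -4.1] M [ 0.12 -0.07 -0.08] w 0.0195
turn -5.605500505314154 j6 end approx -60.32156056484942
[[[0.05, -0.87, -0.12], np.float64(0.23)], [[0.05, -0.88, -0.1], np.float64(0.23)], [[0.05, -0.88, -0.08], np.float64(0.23)], [[0.05, -0.88, -0.06], np.float64(0.23)]]
```

step_arm:
  steps:
    - [[0.05,-0.87,-0.12],0.23]
    - [[0.05,-0.88,-0.1],0.23]
    - [[0.05,-0.88,-0.08],0.23]
    - [[0.05,-0.88,-0.06],0.23]
    - [[0,0,0],0]
    - [[0,0,0],0]
    - [[0,0,0],0]

```text
time_s: 14.83
tcp_pos: [0.4916, 0.153, 0.2336]
eef_rot: [148.9, 90.0, -164.0]
contact_force: [0.3, 0.6, -5.2]
gripper_width: 0.0198
```

```bash
python3 -c "
from h import *
plan(.4925,.1536,.2095,137,1)"
```

```text
t14.83 tcp [0.4916 0.153  0.2336] ydir 137.06 tilt 0.03 j [ 39.1   5.9 -20.3  -0.  -63.9 -82.1] F [ 0.3  0.6 -5.2] M [ 0.01 -0.04  0.04] w 0.0198
turn -0.06386876459598056 j6 end approx -60.32156056484942
[[[1.21, -0.01, 0.05], np.float64(0.01)]]
```

step_arm:
  steps:
    - [[0.4,0,0.04],0]
    - [[0.4,0,0],0]
    - [[0.15,0,0],0]
    - [[0.1,0,0],0]
    - [[0.1,0,0],0]
    - [[0,0,0],0]

```text
time_s: 15.33
tcp_pos: [0.4922, 0.1538, 0.2103]
eef_rot: [165.7, 90.0, -147.2]
contact_force: [0.1, -0.9, -5.5]
gripper_width: 0.0198
```

```bash
python3 -c "
from h import *
st()"
```

```text
t15.33 tcp [0.4922 0.1538 0.2103] ydir 137.12 tilt 0.05 j [ 39.2   7.1 -22.1  -0.  -60.8 -82.1] F [ 0.1 -0.9 -5.5] M [0.07 0.06 0.01] w 0.0198
```

step_arm:
  steps:
    - [[0.15,0,0],0]
    - [[0.15,0,0],0]
    - [[0.12,0,0],0]
    - [[0,0,0],0.5]
    - [[0,0,0],1]

```text
time_s: 15.75
tcp_pos: [0.4926, 0.1538, 0.2021]
eef_rot: [-46.3, 90.0, -8.3]
contact_force: [1.6, -0.2, -6.9]
gripper_width: 0.0196
```

```bash
python3 -c "
from h import *
st()"
```

```text
t15.75 tcp [0.4926 0.1538 0.2021] ydir 128.02 tilt 0.01 j [ 39.2   7.5 -22.8   0.  -59.7 -91.2] F [ 1.6 -0.2 -6.9] M [ 0.04 -0.43  0.07] w 0.0196
```

step_arm:
  steps:
    - [[0,0,0],0.5]

```text
time_s: 15.83
tcp_pos: [0.4926, 0.1538, 0.2021]
eef_rot: [-9.1, 90.0, 25.6]
contact_force: [1.1, 0.1, -6.0]
gripper_width: 0.0195
```

```bash
python3 -c "
from h import *
st()"
```

```text
t15.83 tcp [0.4926 0.1538 0.2021] ydir 124.78 tilt 0.01 j [ 39.2   7.5 -22.8   0.  -59.7 -94.4] F [ 1.1  0.1 -6. ] M [-0.03 -0.54  0.05] w 0.0195
```

step_arm:
  steps:
    - [[0,0,0],0.5]

```text
time_s: 15.92
tcp_pos: [0.4926, 0.1538, 0.2021]
eef_rot: [2.1, 90.0, 34.0]
contact_force: [0.9, 0.2, -5.7]
gripper_width: 0.0195
```

```bash
python3 -c "
from h import *
st()"
```

```text
t15.92 tcp [0.4926 0.1538 0.2021] ydir 121.94 tilt 0.01 j [ 39.2   7.5 -22.8   0.  -59.7 -97.2] F [ 0.9  0.2 -5.7] M [ 0.09 -0.56  0.08] w 0.0195
```

step_arm:
  steps:
    - [[0,0,0],0.5]

```text
time_s: 16.0
tcp_pos: [0.4926, 0.1538, 0.2021]
eef_rot: [-1.2, 90.0, 27.8]
contact_force: [2.0, -0.1, -6.1]
gripper_width: 0.0197
```

```bash
python3 -c "
from h import *
st()"
```

```text
t16.00 tcp [0.4926 0.1538 0.2021] ydir 118.95 tilt 0.02 j [  39.2    7.5  -22.8    0.   -59.7 -100.2] F [ 2.  -0.1 -6.1] M [ 0.08 -0.61  0.09] w 0.0197
```

step_arm:
  steps:
    - [[0,0,0],0.5]

```text
time_s: 16.08
tcp_pos: [0.4926, 0.1539, 0.2021]
eef_rot: [3.7, 90.0, 29.7]
contact_force: [2.0, 0.4, -6.9]
gripper_width: 0.0198
```

```bash
python3 -c "
from h import *
st()"
```

```text
t16.08 tcp [0.4926 0.1539 0.2021] ydir 115.95 tilt 0.02 j [  39.2    7.5  -22.8    0.   -59.7 -103.2] F [ 2.   0.4 -6.9] M [ 0.06 -0.73  0.04] w 0.0198
```

step_arm:
  steps:
    - [[0,0,0],0.5]

```text
time_s: 16.17
tcp_pos: [0.4927, 0.1538, 0.2021]
eef_rot: [-3.4, 90.0, 19.5]
contact_force: [1.2, -0.6, -6.4]
gripper_width: 0.0195
```

```bash
python3 -c "
from h import *
st()"
```

```text
t16.17 tcp [0.4927 0.1538 0.2021] ydir 112.96 tilt 0.03 j [  39.2    7.5  -22.8    0.   -59.7 -106.2] F [ 1.2 -0.6 -6.4] M [ 0.08 -0.66  0.41] w 0.0195
```

step_arm:
  steps:
    - [[0,0,0],0.7]
    - [[0,0,0],0]

```text
time_s: 16.33
tcp_pos: [0.4927, 0.1539, 0.2021]
eef_rot: [-5.9, 90.0, 12.9]
contact_force: [1.4, 0.6, -7.3]
gripper_width: 0.0196
```

```bash
python3 -c "
from h import *
st()"
```

```text
t16.33 tcp [0.4927 0.1539 0.2021] ydir 108.74 tilt 0.03 j [  39.2    7.5  -22.8    0.   -59.7 -110.4] F [ 1.4  0.6 -7.3] M [ 0.   -0.79  0.22] w 0.0196
```

step_arm:
  steps:
    - [[0,0,0],-0.7]
    - [[-0.4,0,0],0]
    - [[-0.6,0,0],0]
    - [[-0.6,0,0],0]
    - [[-0.2,0,0],0]

```text
time_s: 16.75
tcp_pos: [0.4931, 0.1541, 0.2406]
eef_rot: [2.0, 89.9, 25.1]
contact_force: [1.4, 0.7, -3.7]
gripper_width: 0.0198
```

```bash
python3 -c "
from h import *
plan(.4933,.2538,.236,147,6)"
```

```text
t16.75 tcp [0.4931 0.1541 0.2406] ydir 113.10 tilt 0.14 j [  39.2    5.7  -19.6    0.   -64.6 -106.1] F [ 1.4  0.7 -3.7] M [ 0.08 -0.09 -0.03] w 0.0198
turn 33.90392068778908 j6 end approx -60.22555855506683
[[[0.04, 0.76, 0.33], np.float64(-0.94)], [[0.04, 0.73, 0.4], np.float64(-0.94)], [[0.04, 0.69, 0.47], np.float64(-0.94)], [[0.04, 0.64, 0.54], np.float64(-0.94)], [[0.04, 0.58, 0.6], np.float64(-0.94)], [[0.04, 0.52, 0.65], np.float64(-0.94)]]
```

step_arm:
  steps:
    - [[0.04,0.76,0.33],-0.94]
    - [[0.04,0.73,0.4],-0.94]
    - [[0.04,0.69,0.47],-0.94]
    - [[0.04,0.64,0.54],-0.94]
    - [[0.04,0.58,0.6],-0.94]
    - [[0.04,0.52,0.65],-0.94]
    - [[0,0,0],0]
    - [[0,0,0],0]
    - [[0,0,0],0]

```text
time_s: 17.5
tcp_pos: [0.4923, 0.2535, 0.2334]
eef_rot: [160.5, 90.0, -142.7]
contact_force: [-0.3, -0.6, -4.1]
gripper_width: 0.0192
```

```bash
python3 -c "
from h import *
plan(.4933,.2538,.2095,147,1)"
```

```text
t17.50 tcp [0.4923 0.2535 0.2334] ydir 146.86 tilt 0.05 j [ 47.5   9.7 -15.8  -0.  -64.6 -80.6] F [-0.3 -0.6 -4.1] M [-0.02  0.01 -0.  ] w 0.0192
turn 0.1386826592038517 j6 end approx -60.22555855506683
[[[1.19, -0.03, 0.04], np.float64(-0.02)]]
```

step_arm:
  steps:
    - [[0.4,-0.03,0.04],0]
    - [[0.4,0,0],0]
    - [[0.15,0,0],0]
    - [[0.1,0,0],0]
    - [[0.1,0,0],0]
    - [[0,0,0],0]

```text
time_s: 18.0
tcp_pos: [0.4935, 0.2539, 0.2101]
eef_rot: [166.6, 90.0, -136.5]
contact_force: [-0.4, -1.3, -4.7]
gripper_width: 0.0195
```

```bash
python3 -c "
from h import *
st()"
```

```text
t18.00 tcp [0.4935 0.2539 0.2101] ydir 146.92 tilt 0.04 j [ 47.4  10.8 -17.6  -0.  -61.6 -80.5] F [-0.4 -1.3 -4.7] M [0.06 0.13 0.  ] w 0.0195
```

step_arm:
  steps:
    - [[0.15,0,0],0]
    - [[0.15,0,0],0]
    - [[0.12,0,0],0]
    - [[0,0,0],0.5]
    - [[0,0,0],1]

```text
time_s: 18.42
tcp_pos: [0.4935, 0.254, 0.2018]
eef_rot: [-175.9, 90.0, -128.1]
contact_force: [-0.6, -1.1, -4.7]
gripper_width: 0.0196
```

```bash
python3 -c "
from h import *
st()"
```

```text
t18.42 tcp [0.4935 0.254  0.2018] ydir 137.86 tilt 0.03 j [ 47.5  11.2 -18.2   0.  -60.6 -89.6] F [-0.6 -1.1 -4.7] M [-0.32  0.15  0.06] w 0.0196
```

step_arm:
  steps:
    - [[0,0,0],0.5]

```text
time_s: 18.5
tcp_pos: [0.4934, 0.254, 0.2018]
eef_rot: [-178.6, 90.0, -134.0]
contact_force: [0.7, -0.6, -5.0]
gripper_width: 0.0195
```

```bash
python3 -c "
from h import *
st()"
```

```text
t18.50 tcp [0.4934 0.254  0.2018] ydir 134.63 tilt 0.03 j [ 47.5  11.2 -18.2  -0.  -60.6 -92.8] F [ 0.7 -0.6 -5. ] M [-0.24 -0.04  0.05] w 0.0195
```

step_arm:
  steps:
    - [[0,0,0],0.5]

```text
time_s: 18.58
tcp_pos: [0.4935, 0.254, 0.2018]
eef_rot: [-174.5, 90.0, -132.7]
contact_force: [-0.5, -0.6, -5.5]
gripper_width: 0.0192
```

```bash
python3 -c "
from h import *
st()"
```

```text
t18.58 tcp [0.4935 0.254  0.2018] ydir 131.78 tilt 0.03 j [ 47.5  11.2 -18.2  -0.  -60.6 -95.7] F [-0.5 -0.6 -5.5] M [-0.19 -0.03  0.08] w 0.0192
```

step_arm:
  steps:
    - [[0,0,0],0.5]

```text
time_s: 18.67
tcp_pos: [0.4935, 0.254, 0.2018]
eef_rot: [-168.5, 90.0, -129.7]
contact_force: [0.6, -0.3, -5.9]
gripper_width: 0.0194
```

```bash
python3 -c "
from h import *
st()"
```

```text
t18.67 tcp [0.4935 0.254  0.2018] ydir 128.80 tilt 0.03 j [ 47.5  11.2 -18.2   0.  -60.6 -98.7] F [ 0.6 -0.3 -5.9] M [-0.18 -0.09  0.11] w 0.0194
```

step_arm:
  steps:
    - [[0,0,0],0.5]

```text
time_s: 18.75
tcp_pos: [0.4935, 0.254, 0.2018]
eef_rot: [-164.7, 90.0, -128.9]
contact_force: [1.0, -0.6, -6.5]
gripper_width: 0.0198
```

```bash
python3 -c "
from h import *
st()"
```

```text
t18.75 tcp [0.4935 0.254  0.2018] ydir 125.80 tilt 0.02 j [  47.5   11.2  -18.2    0.   -60.6 -101.7] F [ 1.  -0.6 -6.5] M [-0.16 -0.15  0.08] w 0.0198
```

step_arm:
  steps:
    - [[0,0,0],0.5]

```text
time_s: 18.83
tcp_pos: [0.4935, 0.2541, 0.2018]
eef_rot: [-155.1, 90.0, -122.3]
contact_force: [1.1, -0.1, -5.7]
gripper_width: 0.0196
```

```bash
python3 -c "
from h import *
st()"
```

```text
t18.83 tcp [0.4935 0.2541 0.2018] ydir 122.80 tilt 0.02 j [  47.5   11.2  -18.2    0.   -60.6 -104.7] F [ 1.1 -0.1 -5.7] M [-0.19 -0.26  0.04] w 0.0196
```

step_arm:
  steps:
    - [[0,0,0],0.5]

```text
time_s: 18.92
tcp_pos: [0.4936, 0.254, 0.2018]
eef_rot: [-147.2, 90.0, -117.4]
contact_force: [1.8, -1.1, -5.9]
gripper_width: 0.0196
```

```bash
python3 -c "
from h import *
st()"
```

```text
t18.92 tcp [0.4936 0.254  0.2018] ydir 119.80 tilt 0.02 j [  47.5   11.2  -18.2    0.   -60.6 -107.7] F [ 1.8 -1.1 -5.9] M [-0.17 -0.24  0.07] w 0.0196
```

step_arm:
  steps:
    - [[0,0,0],0.5]

```text
time_s: 19.0
tcp_pos: [0.4936, 0.2541, 0.2018]
eef_rot: [-142.2, 90.0, -115.4]
contact_force: [0.9, -0.6, -7.2]
gripper_width: 0.0197
```

```bash
python3 -c "
from h import *
st()"
```

```text
t19.00 tcp [0.4936 0.2541 0.2018] ydir 116.80 tilt 0.02 j [  47.5   11.2  -18.2    0.   -60.6 -110.7] F [ 0.9 -0.6 -7.2] M [-0.25 -0.29  0.1 ] w 0.0197
```

step_arm:
  steps:
    - [[0,0,0],0.5]

```text
time_s: 19.08
tcp_pos: [0.4936, 0.2541, 0.2019]
eef_rot: [-116.1, 90.0, -92.3]
contact_force: [0.3, -0.3, -5.7]
gripper_width: 0.0198
```

```bash
python3 -c "
from h import *
st()"
```

```text
t19.08 tcp [0.4936 0.2541 0.2019] ydir 113.80 tilt 0.01 j [  47.5   11.2  -18.2    0.   -60.6 -113.7] F [ 0.3 -0.3 -5.7] M [-0.16 -0.33  0.23] w 0.0198
```

step_arm:
  steps:
    - [[0,0,0],0.5]
    - [[0,0,0],0.4]
    - [[0,0,0],0]
    - [[0,0,0],0]
    - [[0,0,0],0]

```text
time_s: 19.5
tcp_pos: [0.4936, 0.2541, 0.2019]
eef_rot: [-139.3, 90.0, -120.6]
contact_force: [1.2, -0.4, -6.5]
gripper_width: 0.0195
```

```bash
python3 -c "
from h import *
st()"
```

```text
t19.50 tcp [0.4936 0.2541 0.2019] ydir 108.63 tilt 0.02 j [  47.5   11.2  -18.2    0.   -60.6 -118.8] F [ 1.2 -0.4 -6.5] M [-0.28 -0.6   0.27] w 0.0195
```

step_arm:
  steps:
    - [[0,0,0],0.75]
    - [[0,0,0],0.75]
    - [[0,0,0],0.75]

```text
time_s: 19.75
tcp_pos: [0.4936, 0.2541, 0.2019]
eef_rot: [-96.5, 90.0, -91.6]
contact_force: [1.4, 0.7, -7.4]
gripper_width: 0.0199
```

```bash
python3 -c "
from h import *
st()"
```

```text
t19.75 tcp [0.4936 0.2541 0.2019] ydir 94.91 tilt 0.01 j [  47.5   11.2  -18.2    0.   -60.6 -132.5] F [ 1.4  0.7 -7.4] M [-0.27 -0.89  0.41] w 0.0199
```

step_arm:
  steps:
    - [[0,0,0],0.75]
    - [[0,0,0],0.75]
    - [[0,0,0],0.75]
    - [[0,0,0],0.5]
    - [[0,0,0],0]

```text
time_s: 20.17
tcp_pos: [0.4938, 0.2541, 0.202]
eef_rot: [-26.4, 90.0, -37.9]
contact_force: [2.0, -1.1, -6.9]
gripper_width: 0.0197
```

```bash
python3 -c "
from h import *
st()"
```

```text
t20.17 tcp [0.4938 0.2541 0.202 ] ydir 78.47 tilt 0.02 j [  47.4   11.2  -18.2    0.   -60.6 -149. ] F [ 2.  -1.1 -6.9] M [-0.35 -1.18  0.31] w 0.0197
```

step_arm:
  steps:
    - [[0,0,0],-0.7]
    - [[-0.4,0,0],0]
    - [[-0.6,0,0],0]
    - [[-0.6,0,0],0]
    - [[-0.2,0,0],0]

```text
time_s: 20.58
tcp_pos: [0.4943, 0.2547, 0.2408]
eef_rot: [46.4, 89.8, 39.2]
contact_force: [-0.1, 0.6, -4.3]
gripper_width: 0.0199
```

```bash
python3 -c "
from h import *
plan(.4933,.1541,.236,113,6)"
```

```text
t20.58 tcp [0.4943 0.2547 0.2408] ydir 82.75 tilt 0.18 j [  47.5    9.5  -15.1    0.   -65.3 -144.7] F [-0.1  0.6 -4.3] M [ 0.14 -0.13  0.05] w 0.0199
turn 30.254310307006904 j6 end approx -84.34807237772517
[[[0.04, -0.83, 0.1], np.float64(-0.84)], [[0.04, -0.84, 0.02], np.float64(-0.84)], [[0.04, -0.84, -0.05], np.float64(-0.84)], [[0.04, -0.83, -0.12], np.float64(-0.84)], [[0.04, -0.82, -0.2], np.float64(-0.84)], [[0.04, -0.8, -0.27], np.float64(-0.84)]]
```

step_arm:
  steps:
    - [[0.04,-0.83,0.1],-0.84]
    - [[0.04,-0.84,0.02],-0.84]
    - [[0.04,-0.84,-0.05],-0.84]
    - [[0.04,-0.83,-0.12],-0.84]
    - [[0.04,-0.82,-0.2],-0.84]
    - [[0.04,-0.8,-0.27],-0.84]
    - [[0,0,0],0]
    - [[0,0,0],0]
    - [[0,0,0],0]

```text
time_s: 21.33
tcp_pos: [0.4926, 0.1535, 0.2337]
eef_rot: [31.2, 90.0, 54.0]
contact_force: [0.6, 0.7, -4.6]
gripper_width: 0.0198
```

```bash
python3 -c "
from h import *
plan(.4930,.1540,.2095,113,1)
cv2.imwrite('pics/g1.png',capture('wrist'))"
```

```text
t21.33 tcp [0.4926 0.1535 0.2337] ydir 112.88 tilt 0.04 j [  39.1    6.   -20.2   -0.   -63.8 -106.2] F [ 0.6  0.7 -4.6] M [ 0.01  0.02 -0.04] w 0.0198
turn 0.12307148409607294 j6 end approx -84.34740696713932
[[[1.21, 0.02, 0.03], np.float64(-0.02)]]
```

View pics/g1.png

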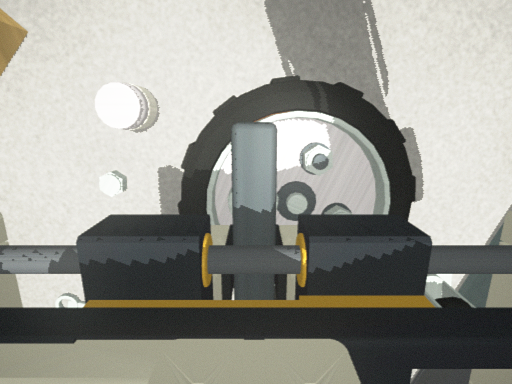

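step_arm:
  steps:
    - [[0.4,0.02,0.03],0]
    - [[0.4,0,0],0]
    - [[0.15,0,0],0]
    - [[0.1,0,0],0]
    - [[0.1,0,0],0]
    - [[0,0,0],0]

```text
time_s: 21.88
tcp_pos: [0.4928, 0.1539, 0.2098]
eef_rot: [-169.6, 90.0, -146.6]
contact_force: [-0.4, -0.1, -5.3]
gripper_width: 0.0196
```

```bash
python3 -c "
from h import *
st()"
```

```text
t21.88 tcp [0.4928 0.1539 0.2098] ydir 112.98 tilt 0.04 j [  39.1    7.2  -22.1   -0.   -60.8 -106.2] F [-0.4 -0.1 -5.3] M [ 0.09 -0.24  0.02] w 0.0196
```

step_arm:
  steps:
    - [[0.15,0,0],0]
    - [[0.15,0,0],0]
    - [[0.12,0,0],0]
    - [[0,0,0],0.5]
    - [[0,0,0],0.7]
    - [[0,0,0],0.5]

```text
time_s: 22.38
tcp_pos: [0.4929, 0.1539, 0.2015]
eef_rot: [-169.7, 90.0, -157.1]
contact_force: [1.8, 1.0, -7.9]
gripper_width: 0.0198
```

```bash
python3 -c "
from h import *
st()"
```

```text
t22.38 tcp [0.4929 0.1539 0.2015] ydir 102.60 tilt 0.01 j [  39.1    7.6  -22.8   -0.   -59.6 -116.5] F [ 1.8  1.  -7.9] M [ 0.15 -0.73  0.38] w 0.0198
```

step_arm:
  steps:
    - [[0,0,0],0.8]
    - [[0,0,0],0.8]
    - [[0,0,0],0.8]
    - [[0,0,0],0.8]
    - [[0,0,0],0.8]
    - [[0,0,0],0]

```text
time_s: 22.88
tcp_pos: [0.4931, 0.1539, 0.2015]
eef_rot: [11.4, 90.0, 0.0]
contact_force: [2.7, 0.6, -8.7]
gripper_width: 0.0197
```

```bash
python3 -c "
from h import *
st()"
```

```text
t22.88 tcp [0.4931 0.1539 0.2015] ydir 78.59 tilt 0.01 j [  39.1    7.6  -22.8    0.   -59.6 -140.6] F [ 2.7  0.6 -8.7] M [ 0.04 -1.26  0.24] w 0.0197
```

step_arm:
  steps:
    - [[0,0,0],-0.7]
    - [[-0.4,0,0],0]
    - [[-0.6,0,0],0]
    - [[-0.6,0,0],0]
    - [[-0.2,0,0],0]

```text
time_s: 23.3
tcp_pos: [0.4935, 0.1541, 0.2403]
eef_rot: [32.4, 89.9, 25.4]
contact_force: [1.3, 1.2, -3.8]
gripper_width: 0.0197
```

```bash
python3 -c "
from h import *
plan(.4430,.2040,.236,142.7,10)"
```

```text
t23.30 tcp [0.4935 0.1541 0.2403] ydir 83.00 tilt 0.13 j [  39.1    5.7  -19.6    0.   -64.6 -136.2] F [ 1.3  1.2 -3.8] M [ 0.01 -0.13  0.  ] w 0.0197
turn 59.70465522032336 j6 end approx -62.02591035366962
[[[0.02, 0.22, -0.28], np.float64(-1.0)], [[0.02, 0.25, -0.26], np.float64(-1.0)], [[0.02, 0.27, -0.23], np.float64(-1.0)], [[0.02, 0.29, -0.2], np.float64(-1.0)], [[0.02, 0.31, -0.17], np.float64(-1.0)], [[0.02, 0.33, -0.14], np.float64(-1.0)], [[0.02, 0.34, -0.1], np.float64(-1.0)], [[0.02, 0.35, -0.06], np.float64(-1.0)], [[0.02, 0.35, -0.03], np.float64(-1.0)], [[0.02, 0.36, 0.01], np.float64(-1.0)]]
```

step_arm:
  steps:
    - [[0.02,0.22,-0.28],-1]
    - [[0.02,0.25,-0.26],-1]
    - [[0.02,0.27,-0.23],-1]
    - [[0.02,0.29,-0.2],-1]
    - [[0.02,0.31,-0.17],-1]
    - [[0.02,0.33,-0.14],-1]
    - [[0.02,0.34,-0.1],-1]
    - [[0.02,0.35,-0.06],-1]
    - [[0.02,0.35,-0.03],-1]
    - [[0.02,0.36,0.01],-1]
    - [[0,0,0],0]
    - [[0,0,0],0]

```text
time_s: 24.3
tcp_pos: [0.442, 0.2038, 0.2341]
eef_rot: [90.1, 90.0, 143.0]
contact_force: [0.2, 0.7, -4.5]
gripper_width: 0.02
```

```bash
python3 -c "
from h import *
plan(.4427,.2039,.2095,142.7,1)"
```

```text
t24.30 tcp [0.442  0.2038 0.2341] ydir 142.87 tilt 0.01 j [ 48.    3.1 -23.4  -0.  -63.6 -85.1] F [ 0.2  0.7 -4.5] M [-0.02  0.07 -0.01] w 0.0200
turn -0.16682864424413424 j6 end approx -62.029983769795706
[[[1.23, -0.03, 0.02], np.float64(0.03)]]
```

step_arm:
  steps:
    - [[0.4,-0.03,0.02],0]
    - [[0.4,0,0],0]
    - [[0.15,0,0],0]
    - [[0.1,0,0],0]
    - [[0.1,0,0],0]
    - [[0,0,0],0]

```text
time_s: 24.8
tcp_pos: [0.4429, 0.2036, 0.2104]
eef_rot: [161.9, 90.0, -145.2]
contact_force: [0.6, 1.3, -4.8]
gripper_width: 0.0194
```

```bash
python3 -c "
from h import *
st()"
```

```text
t24.80 tcp [0.4429 0.2036 0.2104] ydir 142.94 tilt 0.04 j [ 47.9   4.3 -25.3  -0.  -60.4 -84.9] F [ 0.6  1.3 -4.8] M [0.32 0.07 0.06] w 0.0194
```

Target end for U: 138.3 − 30 ≈ 108.3.

step_arm:
  steps:
    - [[0.15,0,0],0]
    - [[0.15,0,0],0]
    - [[0.12,0,0],0]
    - [[0,0,0],0.5]
    - [[0,0,0],0.7]
    - [[0,0,0],0.5]

```text
time_s: 25.3
tcp_pos: [0.4429, 0.2038, 0.2021]
eef_rot: [121.7, 90.0, 164.3]
contact_force: [-0.4, 0.8, -9.2]
gripper_width: 0.0195
```

```bash
python3 -c "
from h import *
st()"
```

```text
t25.30 tcp [0.4429 0.2038 0.2021] ydir 132.60 tilt 0.01 j [ 47.9   4.8 -26.   -0.  -59.2 -95.3] F [-0.4  0.8 -9.2] M [ 0.49 -0.31  0.36] w 0.0195
```

step_arm:
  steps:
    - [[0,0,0],0.8]
    - [[0,0,0],0.8]
    - [[0,0,0],0.8]
    - [[0,0,0],0.8]
    - [[0,0,0],0.8]
    - [[0,0,0],0]

```text
time_s: 25.8
tcp_pos: [0.443, 0.2039, 0.2021]
eef_rot: [42.6, 90.0, 61.2]
contact_force: [2.1, 1.2, -8.5]
gripper_width: 0.0198
```

```bash
python3 -c "
from h import *
st()"
```

```text
t25.80 tcp [0.443  0.2039 0.2021] ydir 108.59 tilt 0.01 j [  47.9    4.8  -26.    -0.   -59.2 -119.3] F [ 2.1  1.2 -8.5] M [ 0.63 -0.81  0.2 ] w 0.0198
```

step_arm:
  steps:
    - [[0,0,0],-0.7]
    - [[-0.4,0,0],0]
    - [[-0.6,0,0],0]
    - [[-0.6,0,0],0]
    - [[-0.2,0,0],0]

```text
time_s: 26.22
tcp_pos: [0.4437, 0.2041, 0.2409]
eef_rot: [7.3, 89.9, 30.3]
contact_force: [1.1, 0.3, -3.7]
gripper_width: 0.0199
```

```bash
python3 -c "
from h import *
plan(.5433,.2034,.236,143,6)"
```

```text
t26.22 tcp [0.4437 0.2041 0.2409] ydir 113.00 tilt 0.14 j [  47.9    2.8  -22.7    0.   -64.3 -114.9] F [ 1.1  0.3 -3.7] M [ 0.12 -0.09 -0.03] w 0.0199
turn 30.003956556562827 j6 end approx -57.524834593471994
[[[0.04, -0.33, 0.76], np.float64(-0.83)], [[0.04, -0.39, 0.73], np.float64(-0.83)], [[0.04, -0.46, 0.69], np.float64(-0.83)], [[0.04, -0.52, 0.65], np.float64(-0.83)], [[0.04, -0.57, 0.6], np.float64(-0.83)], [[0.04, -0.62, 0.55], np.float64(-0.83)]]
```

step_arm:
  steps:
    - [[0.04,-0.33,0.76],-0.83]
    - [[0.04,-0.39,0.73],-0.83]
    - [[0.04,-0.46,0.69],-0.83]
    - [[0.04,-0.52,0.65],-0.83]
    - [[0.04,-0.57,0.6],-0.83]
    - [[0.04,-0.62,0.55],-0.83]
    - [[0,0,0],0]
    - [[0,0,0],0]
    - [[0,0,0],0]

```text
time_s: 26.97
tcp_pos: [0.5419, 0.2025, 0.2334]
eef_rot: [155.7, 89.9, -151.6]
contact_force: [0.4, 0.4, -4.5]
gripper_width: 0.0195
```

```bash
python3 -c "
from h import *
plan(.5430,.2034,.2095,143,1)"
```

```text
t26.97 tcp [0.5419 0.2025 0.2334] ydir 142.76 tilt 0.07 j [ 39.8  12.  -12.8  -0.  -65.2 -77.1] F [ 0.4  0.4 -4.5] M [0.01 0.07 0.02] w 0.0195
turn 0.24114711528642374 j6 end approx -57.53522805463544
[[[1.2, -0.01, 0.07], np.float64(-0.04)]]
```

step_arm:
  steps:
    - [[0.4,-0.01,0.07],0]
    - [[0.4,0,0],0]
    - [[0.15,0,0],0]
    - [[0.1,0,0],0]
    - [[0.1,0,0],0]
    - [[0,0,0],0]

```text
time_s: 27.47
tcp_pos: [0.5431, 0.2037, 0.2103]
eef_rot: [161.7, 90.0, -145.4]
contact_force: [-0.5, 0.7, -4.6]
gripper_width: 0.0195
```

```bash
python3 -c "
from h import *
st()"
```

```text
t27.47 tcp [0.5431 0.2037 0.2103] ydir 142.86 tilt 0.05 j [ 39.9  13.2 -14.5  -0.  -62.4 -77. ] F [-0.5  0.7 -4.6] M [-0.11  0.16  0.03] w 0.0195
```

step_arm:
  steps:
    - [[0.15,0,0],0]
    - [[0.15,0,0],0]
    - [[0.12,0,0],0]
    - [[0,0,0],0.5]
    - [[0,0,0],0.7]
    - [[0,0,0],0.5]

```text
time_s: 27.97
tcp_pos: [0.5432, 0.2037, 0.2016]
eef_rot: [169.0, 89.9, -148.5]
contact_force: [1.1, 0.4, -6.4]
gripper_width: 0.0197
```

```bash
python3 -c "
from h import *
st()"
```

```text
t27.97 tcp [0.5432 0.2037 0.2016] ydir 132.47 tilt 0.05 j [ 39.9  13.6 -15.1  -0.  -61.3 -87.4] F [ 1.1  0.4 -6.4] M [-0.15 -0.08  0.42] w 0.0197
```

step_arm:
  steps:
    - [[0,0,0],0.8]
    - [[0,0,0],0.8]
    - [[0,0,0],0.8]
    - [[0,0,0],0.8]
    - [[0,0,0],0.8]
    - [[0,0,0],0]

```text
time_s: 28.47
tcp_pos: [0.5434, 0.2038, 0.2017]
eef_rot: [-164.9, 90.0, -146.4]
contact_force: [1.1, -1.1, -8.5]
gripper_width: 0.0194
```

```bash
python3 -c "
from h import *
st()"
```

```text
t28.47 tcp [0.5434 0.2038 0.2017] ydir 108.46 tilt 0.03 j [  39.9   13.6  -15.1   -0.   -61.3 -111.4] F [ 1.1 -1.1 -8.5] M [-0.18 -0.47  0.14] w 0.0194
```

step_arm:
  steps:
    - [[0,0,0],-0.7]
    - [[-0.4,0,0],0]
    - [[-0.7,0,0],0]
    - [[-0.8,0,0],0]
    - [[-0.6,0,0],0]
    - [[0,0,0],0]

```text
time_s: 28.97
tcp_pos: [0.545, 0.2046, 0.2561]
eef_rot: [5.6, 89.7, 28.5]
contact_force: [2.1, 1.0, -3.5]
gripper_width: 0.0198
```

```bash
python3 -c "
from h import *
plan(.4738,-.203,.25,112,24)"
```

```text
t28.97 tcp [0.545  0.2046 0.2561] ydir 112.89 tilt 0.33 j [ 3.99e+01  1.13e+01 -1.08e+01  1.00e-01 -6.76e+01 -1.07e+02] F [ 2.1  1.  -3.5] M [ 0.12 -0.16 -0.02] w 0.0198
turn -0.8897451704968944 j6 end approx -44.80724765420536
[[[0.01, -0.72, -0.47], np.float64(0.01)], [[0.01, -0.72, -0.47], np.float64(0.01)], [[0.01, -0.73, -0.47], np.float64(0.01)], [[0.01, -0.73, -0.47], np.float64(0.01)], [[0.01, -0.73, -0.47], np.float64(0.01)], [[0.01, -0.73, -0.46], np.float64(0.01)], [[0.01, -0.73, -0.46], np.float64(0.01)], [[0.01, -0.73, -0.46], np.float64(0.01)], [[0.01, -0.73, -0.46], np.float64(0.01)], [[0.01, -0.73, -0.46], np.float64(0.01)], [[0.01, -0.73, -0.46], np.float64(0.01)], [[0.01, -0.73, -0.46], np.float64(0.01)], [[0.01, -0.73, -0.46], np.float64(0.01)], [[0.01, -0.73, -0.46], np.float64(0.01)], [[0.01, -0.73, -0.46], np.float64(0.01)], [[0.01, -0.73, -0.46], np.float64(0.01)], [[0.01, -0.73, -0.46], np.float64(0.01)], [[0.01, -0.73, -0.46], np.float64(0.01)], [[0.01, -0.73, -0.46], np.float64(0.01)], [[0.01, -0.73, -0.46], np.float64(0.01)], [[0.01, -0.73, -0.46], np.float64(0.01)], [[0.01, -0.73, -0.46], np.float64(0.01)], [[0.01, -0.73, -0.46], np.float64(0.01)], [[0.01, -0.73, -0.46], np.float64(0.01)]]
```

step_arm:
  steps:
    - [[0.01,-0.73,-0.46],0]
    - [[0.01,-0.73,-0.46],0]
    - [[0.01,-0.73,-0.46],0]
    - [[0.01,-0.73,-0.46],0]
    - [[0.01,-0.73,-0.46],0]
    - [[0.01,-0.73,-0.46],0]
    - [[0.01,-0.73,-0.46],0]
    - [[0.01,-0.73,-0.46],0]
    - [[0.01,-0.73,-0.46],0]
    - [[0.01,-0.73,-0.46],0]
    - [[0.01,-0.73,-0.46],0]
    - [[0.01,-0.73,-0.46],0]
    - [[0.01,-0.73,-0.46],0]
    - [[0.01,-0.73,-0.46],0]
    - [[0.01,-0.73,-0.46],0]
    - [[0.01,-0.73,-0.46],0]
    - [[0.01,-0.73,-0.46],0]
    - [[0.01,-0.73,-0.46],0]
    - [[0.01,-0.73,-0.46],0]
    - [[0.01,-0.73,-0.46],0]

```text
time_s: 30.63
tcp_pos: [0.4862, -0.1387, 0.2483]
eef_rot: [-0.8, 90.0, 22.0]
contact_force: [0.3, 0.1, -4.8]
gripper_width: 0.0195
```

step_arm:
  steps:
    - [[0,-0.73,-0.46],0]
    - [[0,-0.73,-0.46],0]
    - [[0,-0.6,-0.4],0]
    - [[0,-0.5,-0.3],0]
    - [[0,0,0],0]
    - [[0,0,0],0]

```text
time_s: 31.13
tcp_pos: [0.4768, -0.1975, 0.2483]
eef_rot: [108.6, 90.0, 131.3]
contact_force: [-0.7, 0.4, -4.3]
gripper_width: 0.0197
```

```bash
python3 -c "
from h import *
plan(.4738,-.203,.16,113,5)
cv2.imwrite('pics/k1.png',cv2.resize(capture('side')[120:300,180:360],None,fx=3,fy=3))
cv2.imwrite('pics/k1w.png',capture('wrist'))"
```

```text
t31.13 tcp [ 0.4768 -0.1975  0.2483] ydir 112.75 tilt 0.01 j [ -0.7   5.4 -18.9  -0.  -65.8 -66.6] F [-0.7  0.4 -4.3] M [ 0.01  0.02 -0.05] w 0.0197
turn 0.24968537678918779 j6 end approx -43.80724765420536
[[[0.88, -0.04, -0.05], np.float64(-0.01)], [[0.88, -0.04, -0.05], np.float64(-0.01)], [[0.88, -0.04, -0.05], np.float64(-0.01)], [[0.88, -0.04, -0.05], np.float64(-0.01)], [[0.88, -0.04, -0.05], np.float64(-0.01)]]
```

View pics/k1.png

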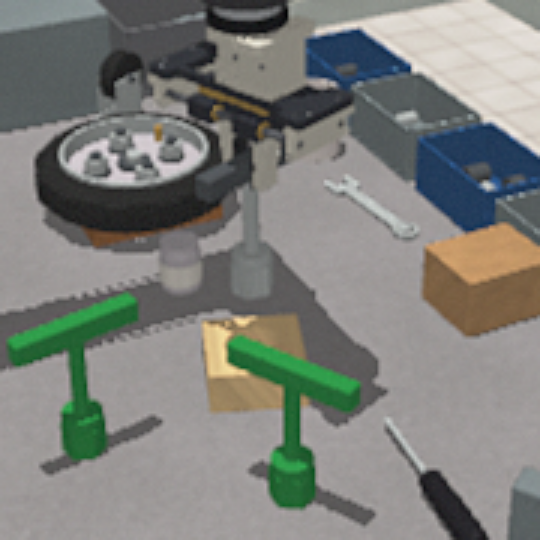

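View pics/k1w.png

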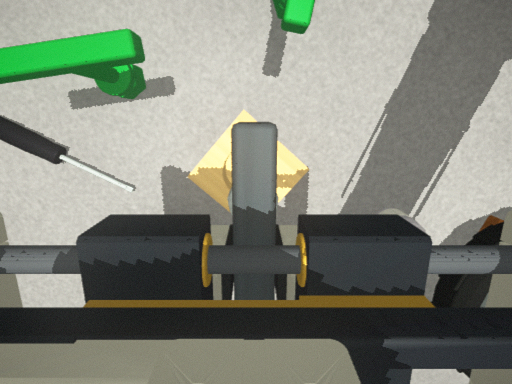

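step_arm:
  steps:
    - [[0.5,-0.1,-0.12],0]
    - [[0.7,-0.1,-0.13],0]
    - [[0.8,0,0],0]
    - [[0.6,0,0],0]
    - [[0.4,0,0],0]
    - [[0,0,0],0]

```text
time_s: 31.73
tcp_pos: [0.4732, -0.2016, 0.1861]
eef_rot: [146.9, 89.8, 169.7]
contact_force: [-1.0, 0.4, -5.3]
gripper_width: 0.0197
```

```bash
python3 -c "
from h import *
st()"
```

```text
t31.73 tcp [ 0.4732 -0.2016  0.1861] ydir 112.89 tilt 0.20 j [ -1.2   8.4 -24.1  -0.  -57.8 -65.9] F [-1.   0.4 -5.3] M [0.02 0.08 0.05] w 0.0197
```

step_arm:
  steps:
    - [[0.5,0,0],0]
    - [[0.5,0,0],0]
    - [[0.4,0,0],0]
    - [[0.2,0,0],0]
    - [[0.1,0,0],0]
    - [[0,0,0],0]

```text
time_s: 32.23
tcp_pos: [0.4742, -0.2022, 0.1539]
eef_rot: [158.8, 90.0, -178.3]
contact_force: [0.2, 0.4, -3.7]
gripper_width: 0.0194
```

```bash
python3 -c "
from h import *
st()"
```

```text
t32.23 tcp [ 0.4742 -0.2022  0.1539] ydir 112.86 tilt 0.04 j [ -1.2  10.3 -26.5   0.  -53.2 -65.9] F [ 0.2  0.4 -3.7] M [ 0.02 -0.04 -0.  ] w 0.0194
```

step_arm:
  steps:
    - [[0.1,0,0],0]
    - [[0.08,0,0],0]
    - [[0,0,0],0]

```text
time_s: 32.48
tcp_pos: [0.4743, -0.2021, 0.1507]
eef_rot: [4.0, 90.0, 26.9]
contact_force: [-0.3, 0.1, -4.7]
gripper_width: 0.0195
```

```bash
python3 -c "
from h import *
st()"
```

```text
t32.48 tcp [ 0.4743 -0.2021  0.1507] ydir 112.86 tilt 0.01 j [ -1.2  10.5 -26.8  -0.  -52.7 -65.9] F [-0.3  0.1 -4.7] M [0.07 0.05 0.02] w 0.0195
```

step_arm:
  steps:
    - [[0.05,0,0],0]
    - [[0.05,0,0],0]
    - [[0,0,0],0]

```text
time_s: 32.73
tcp_pos: [0.4747, -0.2023, 0.1494]
eef_rot: [-47.7, 89.9, -24.8]
contact_force: [-1.1, 0.6, 1.8]
gripper_width: 0.0194
```

Standing on the hole's floor (force went from −4.7 to +1.8 N). Release.

step_arm:
  steps:
    - [[0,0,0],0]
    - [[0,0,0],0]
    - [[0,0,0],0]
    - [[0,0,0],0]
    - [[0,0,0],0]
    - [[0,0,0],0]
    - [[0,0,0],0]
    - [[0,0,0],0]
    - [[0,0,0],0]
    - [[0,0,0],0]
  fingers: 0

```text
time_s: 33.57
tcp_pos: [0.4743, -0.2022, 0.1487]
eef_rot: [154.8, 90.0, 177.6]
contact_force: [-0.5, 0.2, -0.5]
gripper_width: 0.0809
```

step_arm:
  steps:
    - [[-0.3,0,0],0]
    - [[-0.6,0,0],0]
    - [[-0.8,0,0],0]
    - [[-0.9,0,0],0]
    - [[-0.9,0,0],0]
    - [[-0.9,0,0],0]
    - [[-0.6,0,0.5],0]
    - [[0,0,0.9],0]
    - [[0,0,0.9],0]
    - [[0,0,0.9],0]
    - [[0,0,0.9],0]
    - [[0,0,0.3],0]
    - [[0,0,0],0]
    - [[0,0,0],0]

```text
time_s: 34.73
tcp_pos: [0.5551, -0.1679, 0.2487]
eef_rot: [152.8, 90.0, 175.7]
contact_force: [-0.4, 0.1, 0.6]
gripper_width: 0.0872
```

```bash
python3 -c "
from h import *
st();m=camera_model('wrist');np.save('m9.npy',m,allow_pickle=True)
cv2.imwrite('pics/z1.png',capture('wrist'));cv2.imwrite('pics/z1s.png',cv2.resize(capture('side')[80:300,130:400],None,fx=2.7,fy=2.7));cv2.imwrite('pics/z1t.png',capture('top'))"
```

```text
t34.73 tcp [ 0.5551 -0.1679  0.2487] ydir 112.88 tilt 0.04 j [  2.5  11.6 -11.4  -0.  -67.1 -69.6] F [-0.4  0.1  0.6] M [-0.01  0.04  0.01] w 0.0872
```

View pics/z1.png

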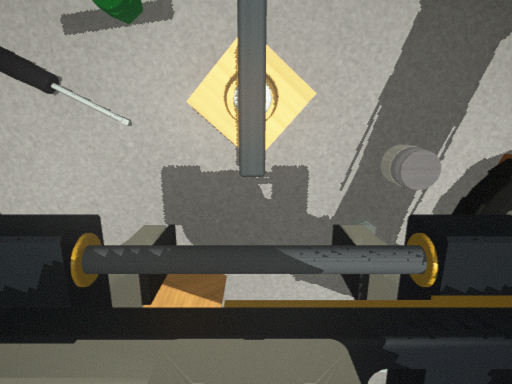

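View pics/z1s.png

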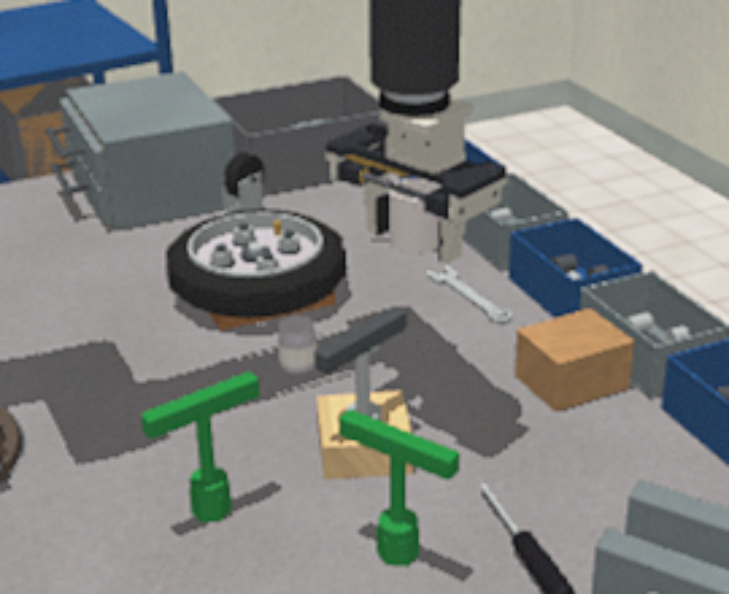

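View pics/z1t.png

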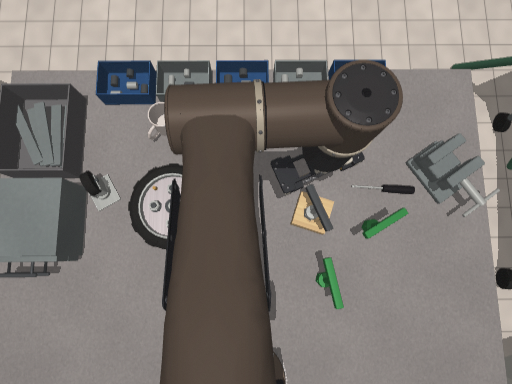

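```bash
python3 -c "
from h import *
m=np.load('m9.npy',allow_pickle=True).item()
print(onz(m,[[252.5,177]],.160)-.065*np.array([np.cos(np.radians(22.9)),np.sin(np.radians(22.9)),0]))
st();close_job()"
```

```text
[[ 0.4744008 -0.2021141  0.16     ]]
t34.88 tcp [ 0.5547 -0.1683  0.249 ] ydir 112.84 tilt 0.01 j [  2.4  11.5 -11.4  -0.  -67.1 -69.6] F [ 0.1 -0.4 -0.8] M [ 0.01  0.02 -0.01] w 0.0879
the job is handed in; nothing more can be done
```

I tightened all four nuts in cross order over two passes, stood the wrench back in its stand, and handed the job in at 34.9 s of the 72 s allowed.

- **First pass:** I did the two nuts in line with the robot (the far one, then the near one), then the left/right pair (right first). Each was turned until the torque rose from about 0.06 to 0.4 N m, then about 4 to 7° further.
- **Second pass:** I did the left nut, then the right, near and far nuts, about 30° more each (roughly 0.6 rad past snug by tool angle). Each turn read about 0.4 N m while moving, and the vertical force never showed the wrench pressing down.
- **Last checks:**
  - The wrench stands upright in the stand's hole. Its bar centre measured (0.474, −0.202), about 3 mm from the stand centre I measured at the start (0.4745, −0.2047).
  - The fingers are open and clear of everything, with the measured force back to noise.
  - The last side and top pictures show nothing on the bench obviously shifted. The arm hid part of the top view.

- **Not checked directly:** The final nut angles come from tool angle and torque, not from a closing picture of the nuts. The far nut's holding torque was not read at the end of its first pass, but it turned at 0.40 to 0.43 N m.
- **Disagreement:** The top and wrist cameras placed the wheel centre about 4 to 5 mm apart. I used the wrist camera, and the socket went onto every nut without catching.

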